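# Load the swivelling sauce slope, caps down, and turn it to the serving side

## Robot

A 6-joint arm with a two-finger parallel gripper is mounted at the origin on the work surface. World frame = base frame: x ahead of the robot, y to its left, z up, the work surface at z = 0. Lengths are in m, angles in rad, forces in N, time in s.
With the tool pointing down it reaches from about 0.25 to 0.85 m from the base axis. Payload 12.5 kg.
Tool frame: the origin (TCP) lies between the finger pads; the fingertips stand 22 mm ahead of it and the grasp point (between the pads) lies 3 mm ahead of it; z points along the fingers, y is the line along which they close (so a half turn about z gives the same grasp; the last joint's range is limited). The gripper opens to 93 mm and grips with 3 to 60 N. Pads are 15 mm wide; open, the fingers measure 128 mm over their backs; the gripper's body (75 mm by 188 mm) begins 65 mm behind the grasp point.
Start: joints at [-1.362, 0.351, 1.652, -0, 1.139, -0.085], TCP at [0.159, -0.526, 0.241] pointing down, gripper open.
Joint ranges: [-2.75, 2.75], [-0.79, 2.1], [0.01, 2.65], [-1.57, 4.71], [0.07, 3.14], [-2.87, 2.87]. Speed limits (rad/s): [2.22, 2.22, 2.79, 3.14, 3.14, 3.14].

## Interface

Orientations are given as a unit quaternion [w, x, y, z].
In Python, from plant import get_obs, read_camera, sign_off gives the robot as it stands.
- The arm moves only by the shell command python3 -m creep 'ROWS' [FORCE]. ROWS is a JSON object of lists of equal length, an entry for each row: "fingers": the opening, from 0 (shut) to 1 (fully open); "delta_pos": the shift along the world's x, y, z scaled (see below), a list of three; "roll": the turn about the world's z scaled (see below). A call has 1 to 12 rows; each row is the pose to reach, as a shift and turn from the pose commanded when the call began; what a row does not reach only later rows make up. The controller multiplies each number of a shift by 250 mm and each number of a turn by 120 degrees. A row lasts 1/8 s, in which the tool goes at most 62.5 mm and 10.7 degrees, less where a joint would pass 70% of its speed; a pose out of reach is approached as far as the arm can. A call with a number of a shift or a turn outside -1 to 1 is refused whole. A call with a gripper value outside its range is refused whole. The fingers move at their own pace and stop on an object; FORCE is the grip in N (left out, the last holds). Time passes only in rows, so rows that repeat a pose let the fingers close. It gives the time, the measured TCP pose, the force, the opening and the grip force at its end, in the units of the state.
- get_obs(): the state, without advancing time (a new reading comes with each control period).
- read_camera(name): name is "side" or "top"; returns a dict with "frame" (480x640x3 uint8, red, green, blue), "mtx" (3x3 intrinsics, pixels), "origin" and "attitude" of the camera in the world. Camera axes: x right, y up, looking along -z (the intrinsics and any distortion apply to the point x, -y, -z); pixel columns grow to the right and rows downward; lengths in m; the calibration is good to about 2 mm. A picture is of the moment at which its call begins. There is no depth.
- sign_off(): hands the job in; it is judged then, once.
The state is a dict: "time": time; "qpos": joint angles; "joint_velocities": joint speeds; "tau": joint torques, N m; "tcp_pos": TCP position; "tcp_rot": TCP orientation; "ft_force": force on the tool from outside, world axes, zero at the start; "ft_torque": the same for the moment, N m; "opening": finger opening in m; "finger_force": force on a finger pad.
Only numpy, scipy, OpenCV 4.12 (cv2) and the standard library are available. Lean on these libraries where they do the work, as an engineer would, in place of code of your own. Each camera call takes 0.05 s, during which the arm holds its last target. There are 200 camera calls.

## Task

Get the sauce station ready: swing the sloping bottle rack round by its post until it clicks at the stop where its low edge faces you (the robot), then lay every sauce bottle from the counter on the slope, side by side and pointing down it, cap at the bottom and resting against the ledge, turning end for end those that lie the wrong way. When all are on and let go, swing the rack back to its first stop with the bottles still resting against the ledge, and do not shove or knock over the glasses, jars, bowl or punnet.

Things in the scene. Friction and masses are not known exactly. Their poses are not given: they have to be found in the camera images.
- stand: Fixed round dark steel foot of the bottle rack, 200 mm across, 20 mm high, left of the robot's centre line, turned up to 0.2 rad. Origin: centre of its underside, on the vertical swivel axis. At the first stop the rack's low edge faces the stand's +y (the robot's left), at the loading stop its -x (the robot).
- swivel (a joint): Angle of the rack about the vertical axis through the stand's origin, rad, growing counter-clockwise seen from above. Spring click stops at 0 (first stop, serving side; it starts there or near) and 1.571 (loading stop). The spring pulls to the nearer stop (1.3 N m/rad near it, at most 0.3 N m, tipping over midway): up to 3 N at the post. Travel ends 0.12 rad beyond each stop.
- post (a point): Point on the axis of the upright black round post by which the rack is swung: post 18 mm thick, top 202 mm above the counter; this point is 178 mm above it and 125 mm from the swivel axis, on the uphill side (34 mm beyond the slope's upper edge). The post turns with the rack; take it from above.
- deck: Slippery steel slope of the rack, tilted 25 degrees, 200 mm long, 316 mm wide inside; surface 50 mm above the counter at the low edge, 134 mm at the top. Origin: in the surface at the ledge's face, midway across, 90 mm from the swivel axis; x up the slope, y across, z out of the surface. Ledge 22 mm high at x = 0, side rails 12 mm high. Bottles slide down it (friction 0.3) to the ledge.
- bottle1: Square white sauce bottle, beige label, grey round cap, lying on the counter right of the rack, roughly towards or away from the robot; 150 mm long, 0.2 to 0.42 kg; may be absent. Origin: middle of its square body (42 x 42 mm, 105 mm long), 21 mm above what it lies on; x along the bottle to the cap. Beyond the body on the +x side: shoulder, neck and cap (32 mm thick).
- cap1 (a point): Centre of the outer end of the cap of bottle1, 97.5 mm from the bottle's origin along its x.
- bottle2: Square white sauce bottle, beige label, grey round cap, lying on the counter right of the rack, roughly towards or away from the robot; 150 mm long, 0.2 to 0.42 kg; may be absent. Origin: middle of its square body (42 x 42 mm, 105 mm long), 21 mm above what it lies on; x along the bottle to the cap. Beyond the body on the +x side: shoulder, neck and cap (32 mm thick).
- cap2 (a point): Centre of the outer end of the cap of bottle2, 97.5 mm from the bottle's origin along its x.
- bottle3: Square white sauce bottle, beige label, grey round cap, lying on the counter right of the rack, roughly towards or away from the robot; 150 mm long, 0.2 to 0.42 kg; may be absent. Origin: middle of its square body (42 x 42 mm, 105 mm long), 21 mm above what it lies on; x along the bottle to the cap. Beyond the body on the +x side: shoulder, neck and cap (32 mm thick).
- cap3 (a point): Centre of the outer end of the cap of bottle3, 97.5 mm from the bottle's origin along its x.
- bottle4: Square white sauce bottle, beige label, grey round cap, lying on the counter right of the rack, roughly towards or away from the robot; 150 mm long, 0.2 to 0.42 kg; may be absent. Origin: middle of its square body (42 x 42 mm, 105 mm long), 21 mm above what it lies on; x along the bottle to the cap. Beyond the body on the +x side: shoulder, neck and cap (32 mm thick).
- cap4 (a point): Centre of the outer end of the cap of bottle4, 97.5 mm from the bottle's origin along its x.
- glass1: Tall sundae glass on a red foot, 72 mm across, 160 mm high, standing behind (beyond) the bottles; origin at the centre of its underside. Bystander: leave it alone.
- glass2: Tall sundae glass on a red foot, 72 mm across, 160 mm high, standing behind (beyond) the bottles; origin at the centre of its underside. Bystander: leave it alone.
- glass3: Tall sundae glass on a red foot, 72 mm across, 160 mm high, standing behind (beyond) the bottles; origin at the centre of its underside. Bystander: leave it alone.
- jar1: Topping jar, 64 mm across and 100 mm high, near the robot on the right; origin at the centre of its underside. Bystander: leave it alone.
- jar2: Topping jar, 64 mm across and 100 mm high, near the robot on the left; origin at the centre of its underside. Bystander: leave it alone.
- cup: White bowl, 90 mm across and 60 mm high, to the left of the rack; origin at the centre of its underside. Bystander: leave it alone.
- punnet: Open cardboard punnet, 140 x 100 x 50 mm, at the right; origin at the centre of its underside. Bystander: leave it alone.
Not all that is in view belongs to the job. Leave any purple look-alike of the bottle2 alone.

How it is judged:
On the way, in this order (a step that is already met when the one before it is completed fails the run):
1. the rack is swung to the loading stop, low edge towards the robot (value of joint swivel above 1.48 rad and velocity of joint swivel between -0.1 and 0.1 rad/s), for 0.2 s.
2. with the rack at the loading stop, every bottle present lies on the slope, cap down against the ledge, let go (x of cap1 in the frame of deck between -0.006 and 0.012 m and x of each of bottle1, bottle2, bottle3, bottle4 in the frame of deck above 0.08 m and z of bottle1 in the frame of deck between 0.013 and 0.029 m and y of bottle1 in the frame of deck between -0.14 and 0.14 m and angle between the x axis of each of bottle1, bottle2, bottle3, bottle4 and the x axis of deck, either way round below 0.35 rad and linear speed of each of bottle1, bottle2, bottle3, bottle4 below 0.03 m/s and contact force between the fingers and bottle1 below 0.3 N and x of cap2 in the frame of deck between -0.006 and 0.012 m and z of bottle2 in the frame of deck between 0.013 and 0.029 m and y of bottle2 in the frame of deck between -0.14 and 0.14 m and contact force between the fingers and bottle2 below 0.3 N and x of cap3 in the frame of deck between -0.006 and 0.012 m and z of bottle3 in the frame of deck between 0.013 and 0.029 m and y of bottle3 in the frame of deck between -0.14 and 0.14 m and contact force between the fingers and bottle3 below 0.3 N and x of cap4 in the frame of deck between -0.006 and 0.012 m and z of bottle4 in the frame of deck between 0.013 and 0.029 m and y of bottle4 in the frame of deck between -0.14 and 0.14 m and contact force between the fingers and bottle4 below 0.3 N and value of joint swivel above 1.44 rad), for 0.3 s.
3. the rack is swung back to its first stop (value of joint swivel below 0.1 rad), for 0.2 s.
At the end, for the whole second after the job is handed in: The rack stands at its first stop (joint within 0.1 rad of 0) and at rest, and every bottle present lies flat on the slope between the side rails, its length within 0.35 rad (20 degrees) of straight down the slope, the end of its cap at the ledge (within 12 mm), let go and at rest (x of cap1 in the frame of deck between -0.006 and 0.012 m and x of each of bottle1, bottle2, bottle3, bottle4 in the frame of deck above 0.08 m and z of bottle1 in the frame of deck between 0.013 and 0.029 m and y of bottle1 in the frame of deck between -0.14 and 0.14 m and angle between the x axis of each of bottle1, bottle2, bottle3, bottle4 and the x axis of deck, either way round below 0.35 rad and linear speed of each of bottle1, bottle2, bottle3, bottle4 below 0.03 m/s and contact force between the fingers and bottle1 below 0.3 N and x of cap2 in the frame of deck between -0.006 and 0.012 m and z of bottle2 in the frame of deck between 0.013 and 0.029 m and y of bottle2 in the frame of deck between -0.14 and 0.14 m and contact force between the fingers and bottle2 below 0.3 N and x of cap3 in the frame of deck between -0.006 and 0.012 m and z of bottle3 in the frame of deck between 0.013 and 0.029 m and y of bottle3 in the frame of deck between -0.14 and 0.14 m and contact force between the fingers and bottle3 below 0.3 N and x of cap4 in the frame of deck between -0.006 and 0.012 m and z of bottle4 in the frame of deck between 0.013 and 0.029 m and y of bottle4 in the frame of deck between -0.14 and 0.14 m and contact force between the fingers and bottle4 below 0.3 N and value of joint swivel between -0.1 and 0.1 rad and velocity of joint swivel between -0.1 and 0.1 rad/s); the robot touches nothing.
It fails at once if a sundae glass is shoved more than 60 mm or knocked over (distance of any of glass1, glass2, glass3 from where it was at the start of the episode above 0.06 m or angle between any of glass1, glass2, glass3's own z axis and vertical above 0.6 rad).
It fails at once if a jar is shoved more than 60 mm or knocked over (distance of any of jar1, jar2 from where it was at the start of the episode above 0.06 m or angle between any of jar1, jar2's own z axis and vertical above 0.6 rad).
It fails at once if the bowl is shoved more than 60 mm or knocked over (distance of cup from where it was at the start of the episode above 0.06 m or angle between cup's own z axis and vertical above 0.6 rad).
It fails at once if the punnet is shoved more than 60 mm or knocked over (distance of punnet from where it was at the start of the episode above 0.06 m or angle between punnet's own z axis and vertical above 0.6 rad).
Of bottle1, bottle2, bottle3, bottle4 only 3 to 4 are there at a start; the rules pass over those that are not, and their reading is None.
At some moment in a run one of bottle1, bottle2, bottle3, bottle4 may be knocked a few centimetres aside while the robot is not near it.
It also fails if it takes over 208 s, if anything falls off the work surface, if the arm or the gripper's body presses on something with over 40 N, if the wrist force passes 120 N, or if a joint passes its speed limit or range.

## Working session

There is one attempt and no reset: what is moved stays moved. The work goes in short steps, Python scripts to look and compute and a shell command to move; the robot and the scene stay as the last step left them, time stands still between calls to the robot, and variables do not carry over. Pictures are saved under pics/ and viewed, at most 14 in all, crops included, and the job is handed in when it is done.

```bash
mkdir -p pics; cat > h.py <<'E'
import numpy as np,cv2
from scipy.spatial.transform import Rotation as R
from plant import get_obs,read_camera
def snap(name,fn):
    c=read_camera(name); cv2.imwrite('pics/'+fn,c['frame'][:,:,::-1]); np.savez('pics/'+fn[:-4]+'.npz',**{k:np.array(v) for k,v in c.items()}); return c
def rot(c):
    a=np.array(c['attitude']); return a if a.shape==(3,3) else R.from_quat(a[[1,2,3,0]]).as_matrix()
def w2p(c,P):
    p=(np.atleast_2d(P)-c['origin'])@rot(c); p=p*[1,-1,-1]; q=p@np.array(c['mtx']).T; return q[:,:2]/q[:,2:]
def p2w(c,uv,z):
    uv=np.atleast_2d(uv).astype(float); d=np.c_[uv,np.ones(len(uv))]@np.linalg.inv(np.array(c['mtx'])).T
    d=(d*[1,-1,-1])@rot(c).T; o=np.array(c['origin']); return o+d*((z-o[2])/d[:,2])[:,None]
E
python3 - <<'E'
from h import *
for n in('top','side'):
    c=snap(n,n+'0.png'); print({k:v for k,v in c.items() if k!='frame'})
print(get_obs())
E
```

```text
{'mtx': array([[471.36963675,   0.        , 320.47416087],
       [  0.        , 471.36963675, 240.65673489],
       [  0.        ,   0.        ,   1.        ]]), 'origin': array([ 0.21476646, -0.01069311,  1.55142367]), 'attitude': array([-0.67155045, -0.06712596,  0.07594119,  0.73399389])}
{'mtx': array([[502.34159701,   0.        , 319.25988322],
       [  0.        , 502.34159701, 237.79328674],
       [  0.        ,   0.        ,   1.        ]]), 'origin': array([0.35417337, 1.12116742, 1.2479771 ]), 'attitude': array([-0.04777263, -0.03082398,  0.3874284 ,  0.92014504])}
{'time': 0.1, 'qpos': array([-1.36161802e+00,  3.51194667e-01,  1.65235885e+00,  1.48365666e-05,
        1.13903517e+00, -8.45984667e-02]), 'joint_velocities': array([ 0.00087578, -0.00212116, -0.00030163, -0.00039261,  0.00108653,
        0.0002699 ]), 'tau': array([ 5.66705330e-04, -4.98028564e+01, -2.85705185e+01,  7.00098113e-02,
        2.38772691e-02, -5.08130745e-05]), 'tcp_pos': array([ 0.15923514, -0.52616138,  0.24014896]), 'tcp_rot': array([-4.97470928e-04,  9.89231617e-01,  1.46357647e-01, -2.42785125e-05]), 'ft_force': array([-0.27243488,  0.42450794, -0.42240087]), 'ft_torque': array([-0.0342664 , -0.04797815, -0.02195978]), 'finger_force': 0.0, 'opening': 0.09257213340069881}
```

View pics/top0.png

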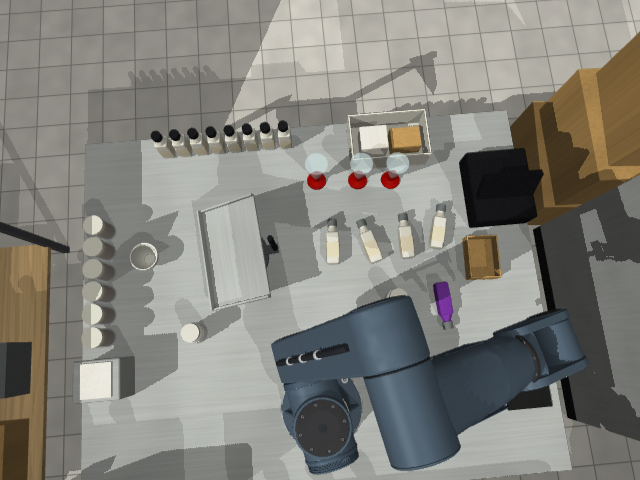

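View pics/side0.png

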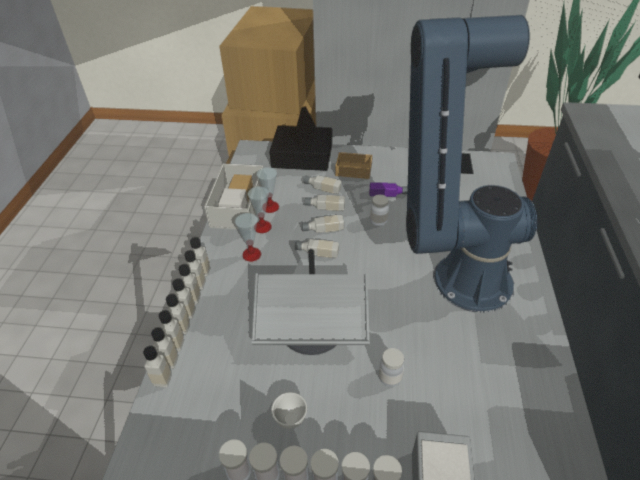

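The top view shows four white bottles at about (332,242), (370,240), (405,233) and (438,228), all apparently with their caps pointing away from the robot. The rack is around (236,250) with its post at about (272,243), and the purple look-alike is at (443,305). I'll enlarge to get accurate pixels.

```bash
python3 - <<'E'
from h import *
t=cv2.imread('pics/top0.png'); s=cv2.imread('pics/side0.png')
a=cv2.resize(t[185:320,190:310],None,fx=4.4,fy=4.4,interpolation=3)
cv2.imwrite('pics/rack_c.png',a)
b=cv2.resize(t[195:275,310:460],None,fx=5.3,fy=5.3,interpolation=3)
cv2.imwrite('pics/bot_c.png',b)
c=np.load('pics/top0.npz')
print(p2w(c,[[333,221],[332,262],[272,243],[317,181],[358,181],[390,180],[397,295],[443,305],[192,332],[144,257],[482,257]],0.03).round(3))
E
```

```text
[[ 0.589 -0.091  0.03 ]
 [ 0.452 -0.075  0.03 ]
 [ 0.533  0.116  0.03 ]
 [ 0.733 -0.05   0.03 ]
 [ 0.72  -0.189  0.03 ]
 [ 0.714 -0.297  0.03 ]
 [ 0.327 -0.273  0.03 ]
 [ 0.282 -0.417  0.03 ]
 [ 0.268  0.388  0.03 ]
 [ 0.523  0.535  0.03 ]
 [ 0.425 -0.566  0.03 ]]
```

View pics/rack_c.png

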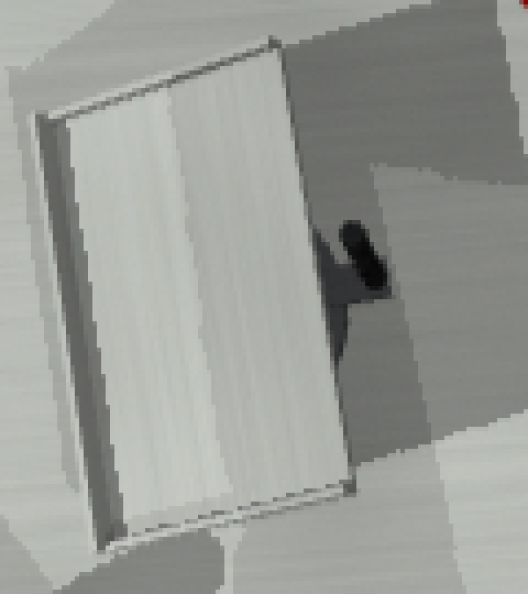

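View pics/bot_c.png

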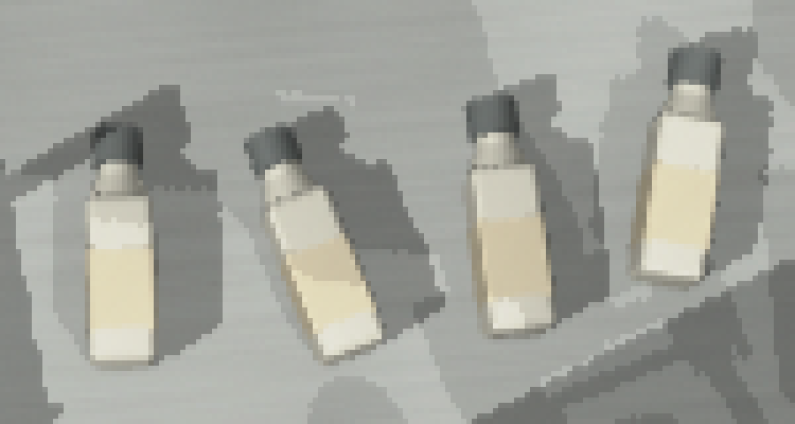

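The rack crop shows post top at (351,231), rail corners at (274,43), (350,488), (40,117) and (103,548). In the bottle crop all four caps point up, away from the robot, so every bottle needs turning. The body top-face corners are readable.

```bash
cat > bot.py <<'E'
from h import *
def bottle(c,corners):  # near-cap L,R ; base R,L pixel corners of top face
    w=p2w(c,corners,.042)[:,:2]; d=(w[0]+w[1]-w[2]-w[3]); 
    return w.mean(0).round(4),np.degrees(np.arctan2(d[1],d[0])).round(1),np.hypot(*d/2).round(4)
E
python3 - <<'E'
from bot import *
from scipy.optimize import least_squares
c=np.load('pics/top0.npz')
for q in [[(90,195),(147,195),(155,360),(90,360)],[(268,208),(327,187),(382,342),(322,360)],[(473,167),(535,165),(552,326),(492,334)],[(660,116),(721,122),(703,283),(642,273)]]:
    print(bottle(c,np.array(q)/5.3+[309.6,194.6]))
obs=np.array([(351,231),(274,43),(350,488),(40,117),(103,548)])/4.4+[189.6,184.6]
s,k=np.sin(np.radians(25)),np.cos(np.radians(25))
def D(x,y,z): # deck->stand at swivel 0 ; deck y = z cross x
    return np.array([0,.09,.05])+x*np.array([0,-k,s])+y*np.array([1,0,0])+z*np.array([0,s,k])
P=np.array([[0,-.125,.202],D(.2,.161,.012),D(.2,-.161,.012),D(-.003,.161,.022),D(-.003,-.161,.022)])
def W(v): return P@R.from_euler('z',v[2]).as_matrix().T+[v[0],v[1],0]
f=lambda v:(w2p(c,W(v))-obs).ravel()
r=least_squares(f,[.5,.24,0]); print(r.x,r.fun.round(1).reshape(-1,2))
print('post',W(r.x)[0],p2w(c,obs[:1],.202))
E
```

```text
(array([ 0.4998, -0.0802]), np.float64(-4.0), np.float64(0.1034))
(array([ 0.4907, -0.2056]), np.float64(13.0), np.float64(0.1012))
(array([ 0.4969, -0.3232]), np.float64(-1.1), np.float64(0.1035))
(array([ 0.5187, -0.4313]), np.float64(-14.3), np.float64(0.1023))
[0.50107147 0.22753677 0.10257889] [[ 1.6  0.2]
 [-0.2 -0.7]
 [ 0.1  0.2]
 [-0.9  0.1]
 [-0.8  0.2]]
post [0.51387135 0.10319384 0.202     ] [[0.51484306 0.10793454 0.202     ]]
```

```bash
python3 -m creep '{"fingers":[1,1,1,1,1,1],"delta_pos":[[0.474,0.843,0],[0.474,0.843,0],[0.474,0.843,0],[0.474,0.843,0],[0.474,0.843,0],[0.474,0.843,0]],"roll":[0.22,0.22,0.22,0.22,0.22,0.22]}' 20
python3 -m creep '{"fingers":[1,1,1,1,1,1],"delta_pos":[[0.474,0.843,0],[0.474,0.843,0],[0.474,0.843,0],[0.474,0.843,0],[0.474,0.843,0],[0.474,0.843,0]],"roll":[0.22,0.22,0.22,0.22,0.22,0.22]}'
python3 -m creep '{"fingers":[1,1,1,1,1,1],"delta_pos":[[0.474,0.843,0],[0.474,0.843,0],[0.474,0.843,0],[0.474,0.843,0],[0.474,0.843,0],[0.474,0.843,0]],"roll":[0.22,0.22,0.22,0.22,0.22,0.22]}'
python3 - <<'E'
from h import *
o=get_obs(); print(o['qpos'],o['tcp_pos'],o['tcp_rot'])
c=snap('top','t1.png');c=snap('side','s1.png')
a=np.hstack([cv2.resize(cv2.imread('pics/t1.png')[190:310,190:310],(400,400)),cv2.resize(cv2.imread('pics/s1.png')[200:320,250:370],(400,400))]); cv2.imwrite('pics/v1.png',a)
E
```

```text
time: 0.85
tcp_pos: [0.2778, -0.3161, 0.2407]
tcp_rot: [0.0, 0.93, 0.369, -0.0]
ft_force: [-0.1, -0.3, -0.5]
opening: 0.0929
finger_force: 0.0
time: 1.6
tcp_pos: [0.3962, -0.106, 0.2404]
tcp_rot: [-0.0, 0.821, 0.571, -0.0]
ft_force: [-0.1, 0.5, -0.6]
opening: 0.0928
finger_force: 0.0
time: 2.35
tcp_pos: [0.5147, 0.1039, 0.2403]
tcp_rot: [-0.0, 0.67, 0.743, -0.0]
ft_force: [-0.2, -0.5, -0.3]
opening: 0.0932
finger_force: 0.0
[ 1.10615911e-01  3.06352785e-01  1.71542758e+00 -3.70004208e-04
  1.12073852e+00  7.44935296e-03] [0.51469357 0.10386693 0.24030786] [-1.83074077e-04  6.69647623e-01  7.42678812e-01 -4.56831194e-04]
```

View pics/v1.png

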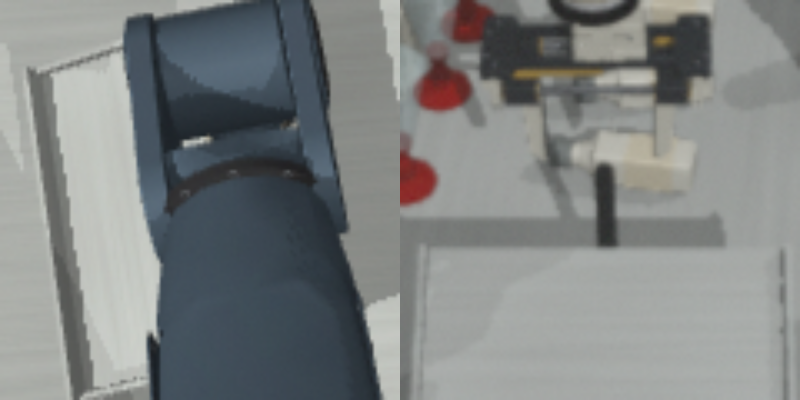

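The side crop shows the post (605,165) centred between the open fingers. Next I lower over it and close.

```bash
python3 -m creep '{"fingers":[0.5,0.5,0.5,0,0,0,0,0,0],"delta_pos":[[0,0.008,-0.1],[0,0.008,-0.228],[0,0.008,-0.228],[0,0.008,-0.228],[0,0.008,-0.228],[0,0.008,-0.228],[0,0.008,-0.228],[0,0.008,-0.228],[0,0.008,-0.228]],"roll":[0,0,0,0,0,0,0,0,0]}' 25
python3 - <<'E'
from h import *
c=np.load('pics/side0.npz'); print(p2w(c,[[311.2,249]],.202))
E
```

```text
time: 3.58
tcp_pos: [0.5148, 0.1078, 0.1837]
tcp_rot: [0.0, 0.669, 0.743, -0.0]
ft_force: [-1.7, -0.5, 2.3]
opening: 0.0175
finger_force: 25.0
[[0.51286037 0.10571228 0.202     ]]
```

```bash
python3 -m creep '{"fingers":[0,0,0,0,0,0,0,0,0,0,0,0],"delta_pos":[[0.0645,0.011,0],[0.127,0.03,0],[0.1865,0.0575,0],[0.242,0.092,0],[0.292,0.134,0],[0.337,0.182,0],[0.375,0.235,0],[0.405,0.293,0],[0.428,0.354,0],[0.4425,0.418,0],[0.4485,0.483,0],[0.446,0.549,0]],"roll":[0.0625,0.125,0.1875,0.25,0.3125,0.375,0.4375,0.5,0.5625,0.625,0.6875,0.75]}'
python3 -m creep '{"fingers":[0,0,0],"delta_pos":[[0,0,0],[0,0,0],[0,0,0]],"roll":[0,0,0]}'
```

```text
time: 5.08
tcp_pos: [0.6246, 0.2456, 0.1837]
tcp_rot: [-0.002, -0.055, 0.998, -0.0]
ft_force: [-16.5, -4.7, 10.9]
opening: 0.0174
finger_force: 25.0
time: 5.45
tcp_pos: [0.6246, 0.2453, 0.1837]
tcp_rot: [-0.002, -0.053, 0.999, -0.0]
ft_force: [-12.5, -1.1, 7.7]
opening: 0.0182
finger_force: 25.0
```

```bash
python3 -m creep '{"fingers":[0.6,0.6,0.6,0.6,0.6,0.6],"delta_pos":[[0,0,0],[0,0,0],[0,0,0.2],[0,0,0.35],[0,0,0.35],[0,0,0.35]],"roll":[0,0,0,0,0,0]}'
python3 -m creep '{"fingers":[0.8,0.8,0.8,0.8,0.8,0.8,0.8,0.8],"delta_pos":[[-0.25,-0.65,0],[-0.5,-1,0],[-0.5,-1,0],[-0.5,-1,0],[-0.5,-1,0],[-0.5,-1,0],[-0.5,-1,0],[-0.5,-1,0]],"roll":[0,-0.084,-0.084,-0.084,-0.084,-0.084,-0.084,-0.084]}'
cat > fit.py <<'E'
from h import *
from scipy.optimize import least_squares
s,k=np.sin(np.radians(25)),np.cos(np.radians(25))
def D(x,y,z): return np.array([0,.09,.05])+x*np.array([0,-k,s])+y*np.array([1,0,0])+z*np.array([0,s,k])
E
python3 - <<'E'
from h import *
c=snap('top','t2.png'); t=cv2.imread('pics/t2.png')
cv2.imwrite('pics/v2.png',cv2.resize(t[180:320,170:370],None,fx=4,fy=4,interpolation=3))
E
```

```text
time: 6.2
tcp_pos: [0.626, 0.2449, 0.2701]
tcp_rot: [-0.001, -0.053, 0.999, -0.0]
ft_force: [0.2, -0.5, 0.0]
opening: 0.0555
finger_force: 0.0
time: 7.2
tcp_pos: [0.5016, -0.004, 0.2707]
tcp_rot: [-0.0, 0.035, 0.999, 0.0]
ft_force: [0.0, -0.0, 0.7]
opening: 0.0744
finger_force: 0.0
```

View pics/v2.png

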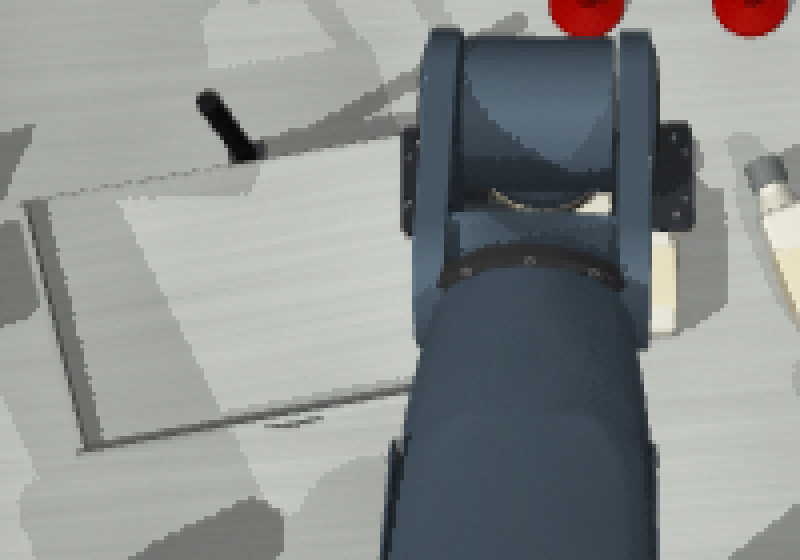

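The rack is at the loading stop; post top at (209,101) and left deck corners at (28,202) and (82,450). Refitting and picking bottle1.

```bash
python3 - <<'E'
from fit import *
c=np.load('pics/t2.npz'); obs=np.array([(209,101),(28,202),(82,450)])/4+[169.6,179.6]
P=np.array([[0,-.125,.202],D(.2,.161,.012),D(-.003,.161,.022)])
W=lambda v,P:P@R.from_euler('z',v[2]).as_matrix().T+[v[0],v[1],0]
r=least_squares(lambda v:(w2p(c,W(v,P))-obs).ravel(),[.5,.23,1.67]); v=r.x; print(v,r.fun.round(1)); np.save('pose.npy',v)
for y in(.105,.035,-.035,-.105): print(y,W(v,D(.105,y,.021)[None])[0].round(4),np.degrees(v[2]-np.pi/2))
E
python3 -m creep '{"fingers":[0.8,0.8,0.8,0.8,0.8,0.8,0.8,0,0,0,0,0],"delta_pos":[[-0.007,-0.2,0],[-0.007,-0.305,0],[-0.007,-0.305,-0.25],[-0.007,-0.305,-0.5],[-0.007,-0.305,-0.75],[-0.007,-0.305,-0.947],[-0.007,-0.305,-0.947],[-0.007,-0.305,-0.947],[-0.007,-0.305,-0.947],[-0.007,-0.305,-0.947],[-0.007,-0.305,-0.947],[-0.007,-0.305,-0.947]],"roll":[0,0,0,0,0,0,0,0,0,0,0,0]}' 20
```

```text
[0.50272247 0.22825627 1.65605174] [ 0.9 -0.8 -0.7 -0.1 -0.2  1. ]
0.105 [0.4901 0.3326 0.1134] 4.8847755946333375
0.035 [0.496  0.2628 0.1134] 4.8847755946333375
-0.035 [0.502  0.1931 0.1134] 4.8847755946333375
-0.105 [0.508  0.1233 0.1134] 4.8847755946333375
time: 8.75
tcp_pos: [0.5, -0.0813, 0.0353]
tcp_rot: [0.001, 0.035, 0.999, -0.0]
ft_force: [-2.1, 0.2, 9.1]
opening: 0.042
finger_force: 20.0
```

```bash
python3 -m creep '{"fingers":[0,0,0,0,0,0],"delta_pos":[[0,0,0.25],[0,0,0.5],[0,0,0.75],[0,0,0.96],[0,0,0.96],[0,0,0.96]],"roll":[0,0,0,0,0,0]}'
python3 -m creep '{"fingers":[0,0,0,0,0,0,0,0,0,0],"delta_pos":[[-0.015,0.1,0],[-0.015,0.2,0],[-0.015,0.3,0],[-0.015,0.4,0],[-0.015,0.5,0],[-0.015,0.6,0],[-0.015,0.7,0],[-0.015,0.83,0],[-0.015,0.83,0],[-0.015,0.83,0]],"roll":[-0.088,-0.176,-0.264,-0.352,-0.44,-0.528,-0.616,-0.7,-0.713,-0.713]}'
python3 -m creep '{"fingers":[0,0,0,0,0,0,0,0,0,0],"delta_pos":[[-0.015,0.1,0],[-0.015,0.2,0],[-0.015,0.3,0],[-0.015,0.4,0],[-0.015,0.5,0],[-0.015,0.6,0],[-0.015,0.7,0],[-0.015,0.83,0],[-0.015,0.83,0],[-0.015,0.83,0]],"roll":[-0.088,-0.176,-0.264,-0.352,-0.44,-0.528,-0.616,-0.7,-0.713,-0.713]}'
```

```text
time: 9.5
tcp_pos: [0.4989, -0.081, 0.2732]
tcp_rot: [-0.001, 0.035, 0.999, 0.0]
ft_force: [-0.7, 0.1, -3.4]
opening: 0.0417
finger_force: 20.0
time: 10.75
tcp_pos: [0.4953, 0.1259, 0.273]
tcp_rot: [-0.001, 0.704, 0.71, -0.001]
ft_force: [-0.4, -0.6, -3.1]
opening: 0.042
finger_force: 20.0
time: 12.0
tcp_pos: [0.4922, 0.3327, 0.2738]
tcp_rot: [0.0, 0.999, 0.043, -0.0]
ft_force: [0.6, 0.8, -2.1]
opening: 0.042
finger_force: 20.0
```

```bash
python3 -m creep '{"fingers":[0,0,0,0,0,0],"delta_pos":[[0,0,-0.2],[0,0,-0.38],[0,0,-0.38],[0,0,-0.38],[0,0,-0.38],[0,0,-0.38]],"roll":[0,0,0,0,0,0]}'
python3 -m creep '{"fingers":[0,0,0,0,0,0,0,0,0,0],"delta_pos":[[0,0,-0.02],[0,0,-0.04],[0,0,-0.06],[0,0,-0.08],[0,0,-0.1],[0,0,-0.12],[0,0,-0.14],[0,0,-0.16],[0,0,-0.18],[0,0,-0.18]],"roll":[0,0,0,0,0,0,0,0,0,0]}' 8
python3 - <<'E'
from h import *
c=snap('side','s3.png'); t=cv2.imread('pics/s3.png')
cv2.imwrite('pics/v3.png',cv2.resize(t[200:400,220:440],None,fx=2.7,fy=2.7,interpolation=3))
E
```

```text
time: 12.75
tcp_pos: [0.4925, 0.334, 0.1807]
tcp_rot: [-0.0, 0.999, 0.042, 0.001]
ft_force: [-0.1, 0.6, -3.3]
opening: 0.0418
finger_force: 20.0
time: 14.0
tcp_pos: [0.4919, 0.3338, 0.1339]
tcp_rot: [0.0, 0.999, 0.042, -0.0]
ft_force: [-0.3, 0.4, -3.5]
opening: 0.0419
finger_force: 8.0
```

View pics/v3.png

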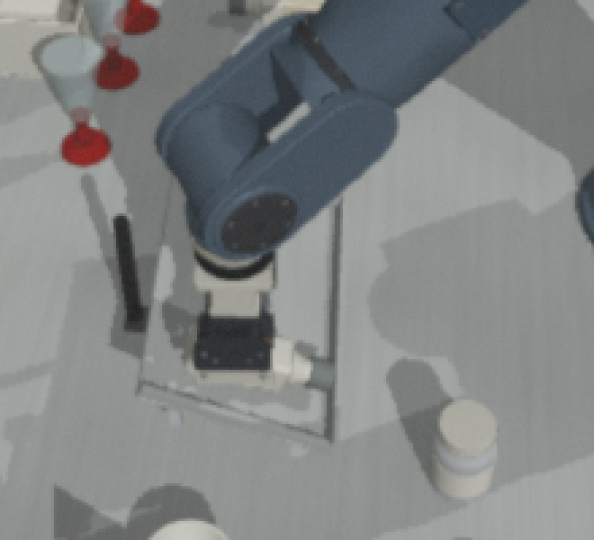

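The side view shows bottle1 in the gripper over the left slot, cap (318,372) towards the ledge and already tilted down the slope. Lowering the last few mm, releasing and rising.

```bash
python3 -m creep '{"fingers":[0,0,0.55,0.55,0.55,0.55,0.55,0.55,0.55,0.55,0.55],"delta_pos":[[0,0,-0.015],[0,0,-0.015],[0,0,-0.015],[0,0,-0.015],[0,0,-0.015],[0,0,-0.015],[0,0,0.1],[0,0,0.3],[0,0,0.45],[0,0,0.56],[0,0,0.56]],"roll":[0,0,0,0,0,0,0,0,0,0,0]}' 8
python3 -m creep '{"fingers":[0.55,0.55,0.55,0.8,0.8,0.8,0.8],"delta_pos":[[0,-0.25,0],[0,-0.5,0],[0,-0.75,0],[0,-1,0],[0,-1,0],[0,-1,0],[0,-1,0]],"roll":[0,0,0,0,0,0,0]}'
python3 - <<'E'
from h import *
snap('side','s4.png'); snap('top','t4.png')
a=cv2.imread('pics/s4.png')[200:400,220:440]; b=cv2.imread('pics/t4.png')[180:320,170:330]
cv2.imwrite('pics/v4.png',np.hstack([cv2.resize(a,(440,400),interpolation=3),cv2.resize(b,(360,400)[:1]+(400,),interpolation=3)]))
E
```

```text
time: 15.42
tcp_pos: [0.4927, 0.3342, 0.2763]
tcp_rot: [-0.001, 0.999, 0.042, 0.002]
ft_force: [-0.5, -0.1, 0.7]
opening: 0.0513
finger_force: 0.0
time: 16.3
tcp_pos: [0.4919, 0.085, 0.2739]
tcp_rot: [-0.0, 0.999, 0.043, -0.0]
ft_force: [0.4, 0.3, 0.3]
opening: 0.0739
finger_force: 0.0
```

View pics/v4.png

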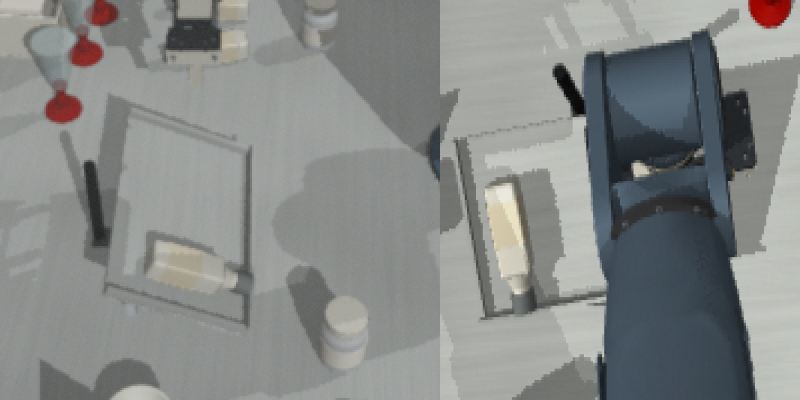

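Bottle1 lies in the left slot with its cap against the ledge (side crop (240,280)). Before picking bottle2 I check that the other bottles haven't moved.

```bash
python3 - <<'E'
from h import *
a=cv2.imread('pics/t4.png')[195:275,310:460]; b=cv2.imread('pics/top0.png')[195:275,310:460]
cv2.imwrite('pics/v5.png',np.vstack([cv2.resize(x,None,fx=3.7,fy=3.7,interpolation=3) for x in(a,b)]))
E
```

```text
(no output)
```

View pics/v5.png

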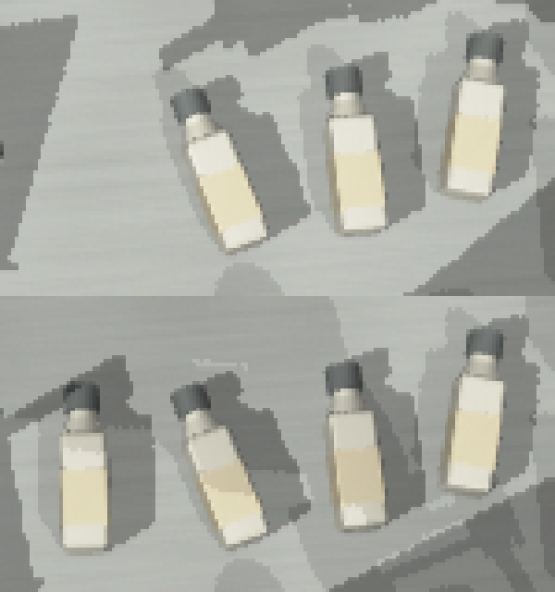

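The remaining three bottles haven't moved (top panel against bottom panel). Picking bottle2.

```bash
python3 -m creep '{"fingers":[0.8,0.8,0.8,0.8,0.8],"delta_pos":[[0,-0.25,0],[0,-0.5,0],[-0.005,-0.8,0],[-0.005,-0.8,0],[-0.005,-0.8,0]],"roll":[0.0675,0.0675,0.0675,0.0675,0.0675]}'
python3 -m creep '{"fingers":[0.8,0.8,0.8,0.8,0.8,0.8,0.8,0.8,0,0,0,0],"delta_pos":[[0,-0.2,0],[0,-0.362,0],[0,-0.362,-0.02],[0,-0.362,-0.25],[0,-0.362,-0.5],[0,-0.362,-0.75],[0,-0.362,-0.955],[0,-0.362,-0.955],[0,-0.362,-0.955],[0,-0.362,-0.955],[0,-0.362,-0.955],[0,-0.362,-0.955]],"roll":[0,0,0,0,0,0,0,0,0,0,0,0]}' 20
```

```text
time: 17.02
tcp_pos: [0.4909, -0.1159, 0.2742]
tcp_rot: [-0.0, 0.994, 0.112, -0.0]
ft_force: [0.6, -0.5, -0.3]
opening: 0.0744
finger_force: 0.0
time: 18.52
tcp_pos: [0.4912, -0.2069, 0.0366]
tcp_rot: [0.0, 0.994, 0.113, 0.001]
ft_force: [-1.1, 1.4, 8.6]
opening: 0.042
finger_force: 19.9
```

```bash
python3 -m creep '{"fingers":[0,0,0,0,0,0],"delta_pos":[[0,0,0.25],[0,0,0.5],[0,0,0.75],[0,0,0.96],[0,0,0.96],[0,0,0.96]],"roll":[0,0,0,0,0,0]}'
python3 -m creep '{"fingers":[0,0,0,0,0,0,0,0,0,0],"delta_pos":[[0.015,0.12,0],[0.015,0.24,0],[0.015,0.36,0],[0.015,0.48,0],[0.015,0.6,0],[0.015,0.72,0],[0.015,0.84,0],[0.015,0.94,0],[0.015,0.94,0],[0.015,0.94,0]],"roll":[0.088,0.176,0.264,0.352,0.44,0.528,0.616,0.7,0.7165,0.7165]}'
python3 -m creep '{"fingers":[0,0,0,0,0,0,0,0,0,0],"delta_pos":[[0.015,0.12,0],[0.015,0.24,0],[0.015,0.36,0],[0.015,0.48,0],[0.015,0.6,0],[0.015,0.72,0],[0.015,0.84,0],[0.015,0.94,0],[0.015,0.94,0],[0.015,0.94,0]],"roll":[0.088,0.176,0.264,0.352,0.44,0.528,0.616,0.7,0.7165,0.7165]}'
```

```text
time: 19.27
tcp_pos: [0.4901, -0.2064, 0.2743]
tcp_rot: [-0.001, 0.994, 0.113, -0.001]
ft_force: [0.8, 0.9, -4.5]
opening: 0.0424
finger_force: 19.8
time: 20.52
tcp_pos: [0.4941, 0.0279, 0.2745]
tcp_rot: [-0.001, 0.651, 0.759, -0.001]
ft_force: [0.9, -0.2, -4.0]
opening: 0.0424
finger_force: 19.8
time: 21.78
tcp_pos: [0.4984, 0.2623, 0.2752]
tcp_rot: [-0.0, -0.041, 0.999, -0.0]
ft_force: [0.4, 0.1, -4.1]
opening: 0.0424
finger_force: 19.8
```

```bash
python3 -m creep '{"fingers":[0,0,0,0,0,0],"delta_pos":[[0,0.004,-0.2],[0,0.004,-0.38],[0,0.004,-0.38],[0,0.004,-0.38],[0,0.004,-0.38],[0,0.004,-0.38]],"roll":[0,0,0,0,0,0]}'
python3 -m creep '{"fingers":[0,0,0,0,0,0,0,0,0,0,0],"delta_pos":[[0,0,-0.02],[0,0,-0.04],[0,0,-0.06],[0,0,-0.08],[0,0,-0.1],[0,0,-0.12],[0,0,-0.14],[0,0,-0.16],[0,0,-0.18],[0,0,-0.195],[0,0,-0.195]],"roll":[0,0,0,0,0,0,0,0,0,0,0]}' 8
python3 -m creep '{"fingers":[0,0.55,0.55,0.55,0.55,0.55,0.55,0.55,0.55,0.55],"delta_pos":[[0,0,0],[0,0,0],[0,0,0],[0,0,0],[0,0,0],[0,0,0.1],[0,0,0.3],[0,0,0.45],[0,0,0.575],[0,0,0.575]],"roll":[0,0,0,0,0,0,0,0,0,0]}' 8
python3 -m creep '{"fingers":[0.55,0.55,0.55,0.8,0.8,0.8,0.8],"delta_pos":[[0,-0.25,0],[0,-0.5,0],[0,-0.75,0],[0,-1,0],[0,-1,0],[0,-1,0],[0,-1,0]],"roll":[0,0,0,0,0,0,0]}'
python3 - <<'E'
from h import *
snap('side','s6.png'); snap('top','t6.png')
a=cv2.imread('pics/s6.png')[200:400,220:440]; b=cv2.imread('pics/t6.png')[180:320,170:460]
cv2.imwrite('pics/v6.png',np.hstack([cv2.resize(a,(275,250),interpolation=3),cv2.resize(b,(518,250),interpolation=3)]))
E
```

```text
time: 22.52
tcp_pos: [0.4988, 0.2645, 0.1819]
tcp_rot: [0.001, -0.043, 0.999, 0.0]
ft_force: [0.2, -0.4, -3.2]
opening: 0.042
finger_force: 19.8
time: 23.9
tcp_pos: [0.4984, 0.2644, 0.1318]
tcp_rot: [0.0, -0.043, 0.999, 0.0]
ft_force: [-0.0, -0.8, -4.1]
opening: 0.0422
finger_force: 8.0
time: 25.15
tcp_pos: [0.4991, 0.2647, 0.2778]
tcp_rot: [0.002, -0.043, 0.999, 0.001]
ft_force: [-0.2, -0.7, 0.1]
opening: 0.0512
finger_force: 0.0
time: 26.02
tcp_pos: [0.4982, 0.0155, 0.2752]
tcp_rot: [-0.0, -0.043, 0.999, 0.0]
ft_force: [0.8, 0.6, 0.1]
opening: 0.0739
finger_force: 0.0
```

View pics/v6.png

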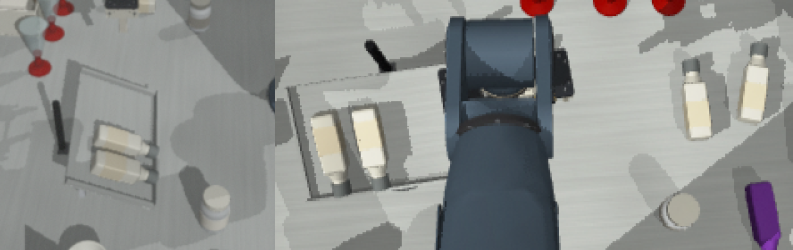

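Both bottles lie side by side, caps at the ledge; bottle3 and bottle4 look unmoved (about (697,110) and (754,95) in the right panel). Picking bottle3.

```bash
python3 -m creep '{"fingers":[0.8,0.8,0.8,0.8,0.8,0.8],"delta_pos":[[0,-0.25,0],[0,-0.5,0],[-0.005,-0.75,0],[-0.005,-0.9,0],[-0.005,-0.9,0],[-0.005,-0.9,0]],"roll":[-0.05,-0.05,-0.05,-0.05,-0.05,-0.05]}'
python3 -m creep '{"fingers":[0.8,0.8,0.8,0.8,0.8,0.8,0.8,0.8,0,0,0,0],"delta_pos":[[0,-0.25,0],[0,-0.455,0],[0,-0.455,-0.02],[0,-0.455,-0.25],[0,-0.455,-0.5],[0,-0.455,-0.75],[0,-0.455,-0.957],[0,-0.455,-0.957],[0,-0.455,-0.957],[0,-0.455,-0.957],[0,-0.455,-0.957],[0,-0.455,-0.957]],"roll":[0,0,0,0,0,0,0,0,0,0,0,0]}' 20
python3 -m creep '{"fingers":[0,0,0,0,0,0],"delta_pos":[[0,0,0.25],[0,0,0.5],[0,0,0.75],[0,0,0.96],[0,0,0.96],[0,0,0.96]],"roll":[0,0,0,0,0,0]}'
```

```text
time: 26.88
tcp_pos: [0.4972, -0.2096, 0.2755]
tcp_rot: [-0.0, 0.009, 1.0, 0.0]
ft_force: [0.4, 1.0, 0.4]
opening: 0.0745
finger_force: 0.0
time: 28.38
tcp_pos: [0.4974, -0.3247, 0.0374]
tcp_rot: [0.001, 0.01, 1.0, -0.0]
ft_force: [-1.0, 1.9, 6.3]
opening: 0.0419
finger_force: 20.0
time: 29.12
tcp_pos: [0.4964, -0.324, 0.2749]
tcp_rot: [-0.001, 0.01, 1.0, 0.001]
ft_force: [0.1, 0.2, -5.1]
opening: 0.0418
finger_force: 19.9
```

```bash
python3 -m creep '{"fingers":[0,0,0,0,0,0,0],"delta_pos":[[0.01,0.12,0],[0.01,0.24,0],[0.01,0.36,0],[0.01,0.48,0],[0.01,0.6,0],[0.01,0.69,0],[0.01,0.69,0]],"roll":[-0.08,-0.16,-0.24,-0.32,-0.4,-0.483,-0.483]}'
python3 -m creep '{"fingers":[0,0,0,0,0,0,0],"delta_pos":[[0.01,0.12,0],[0.01,0.24,0],[0.01,0.36,0],[0.01,0.48,0],[0.01,0.6,0],[0.01,0.69,0],[0.01,0.69,0]],"roll":[-0.08,-0.16,-0.24,-0.32,-0.4,-0.483,-0.483]}'
python3 -m creep '{"fingers":[0,0,0,0,0,0,0,0],"delta_pos":[[0.01,0.12,0],[0.01,0.24,0],[0.01,0.36,0],[0.01,0.48,0],[0.01,0.6,0],[0.01,0.69,0],[0.01,0.69,0],[0.01,0.69,0]],"roll":[-0.08,-0.16,-0.24,-0.32,-0.4,-0.483,-0.483,-0.483]}'
```

```text
time: 30.0
tcp_pos: [0.4988, -0.1506, 0.2745]
tcp_rot: [-0.002, 0.492, 0.87, -0.0]
ft_force: [-0.5, -0.9, -4.0]
opening: 0.0421
finger_force: 19.9
time: 30.88
tcp_pos: [0.5018, 0.0209, 0.2752]
tcp_rot: [-0.001, 0.852, 0.524, -0.001]
ft_force: [0.6, 0.9, -2.7]
opening: 0.042
finger_force: 19.9
time: 31.88
tcp_pos: [0.5047, 0.1918, 0.2758]
tcp_rot: [0.0, 0.999, 0.046, -0.0]
ft_force: [0.3, -0.1, -4.2]
opening: 0.0417
finger_force: 19.9
```

```bash
python3 -m creep '{"fingers":[0,0,0,0,0,0],"delta_pos":[[0,0.003,-0.2],[0,0.003,-0.38],[0,0.003,-0.38],[0,0.003,-0.38],[0,0.003,-0.38],[0,0.003,-0.38]],"roll":[0,0,0,0,0,0]}'
python3 -m creep '{"fingers":[0,0,0,0,0,0,0,0,0,0,0],"delta_pos":[[0,0,-0.02],[0,0,-0.04],[0,0,-0.06],[0,0,-0.08],[0,0,-0.1],[0,0,-0.12],[0,0,-0.14],[0,0,-0.16],[0,0,-0.18],[0,0,-0.195],[0,0,-0.195]],"roll":[0,0,0,0,0,0,0,0,0,0,0]}' 8
python3 -m creep '{"fingers":[0,0.55,0.55,0.55,0.55,0.55,0.55,0.55,0.55,0.55],"delta_pos":[[0,0,0],[0,0,0],[0,0,0],[0,0,0],[0,0,0],[0,0,0.1],[0,0,0.3],[0,0,0.45],[0,0,0.575],[0,0,0.575]],"roll":[0,0,0,0,0,0,0,0,0,0]}' 8
python3 -m creep '{"fingers":[0.55,0.55,0.55,0.8,0.8,0.8,0.8],"delta_pos":[[0,-0.25,0],[0,-0.5,0],[0,-0.75,0],[0,-1,0],[0,-1,0],[0,-1,0],[0,-1,0]],"roll":[0,0,0,0,0,0,0]}'
python3 - <<'E'
from h import *
snap('side','s7.png'); snap('top','t7.png')
a=cv2.imread('pics/s7.png')[200:400,220:440]; b=cv2.imread('pics/t7.png')[180:320,170:460]
cv2.imwrite('pics/v7.png',np.hstack([cv2.resize(a,(275,250),interpolation=3),cv2.resize(b,(518,250),interpolation=3)]))
E
```

```text
time: 32.62
tcp_pos: [0.505, 0.1939, 0.1826]
tcp_rot: [-0.0, 0.999, 0.044, 0.001]
ft_force: [0.0, -0.4, -3.3]
opening: 0.0424
finger_force: 19.9
time: 34.0
tcp_pos: [0.506, 0.194, 0.1338]
tcp_rot: [-0.0, 0.999, 0.044, 0.002]
ft_force: [1.6, 0.2, 5.2]
opening: 0.0419
finger_force: 8.0
time: 35.25
tcp_pos: [0.5053, 0.1941, 0.2784]
tcp_rot: [-0.0, 0.999, 0.044, 0.002]
ft_force: [0.4, -0.3, -0.5]
opening: 0.0514
finger_force: 0.0
time: 36.12
tcp_pos: [0.5045, -0.0549, 0.276]
tcp_rot: [-0.0, 0.999, 0.045, -0.0]
ft_force: [-0.3, 0.0, 0.4]
opening: 0.0742
finger_force: 0.0
```

View pics/v7.png

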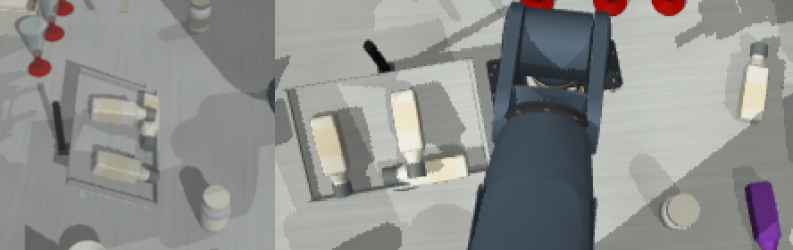

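One bottle now lies crosswise along the ledge (about (430,170) right panel) and another rests on the slope at about (407,125). Zooming in.

```bash
python3 - <<'E'
from h import *
a=cv2.imread('pics/s7.png')[240:370,265:360]; b=cv2.imread('pics/t7.png')[195:300,170:295]
cv2.imwrite('pics/v8.png',np.hstack([cv2.resize(a,(365,500),interpolation=3),cv2.resize(b,(435,365),interpolation=3).copy() if 0 else cv2.copyMakeBorder(cv2.resize(b,(435,365),interpolation=3),0,135,0,0,0)]))
E
```

```text
(no output)
```

View pics/v8.png

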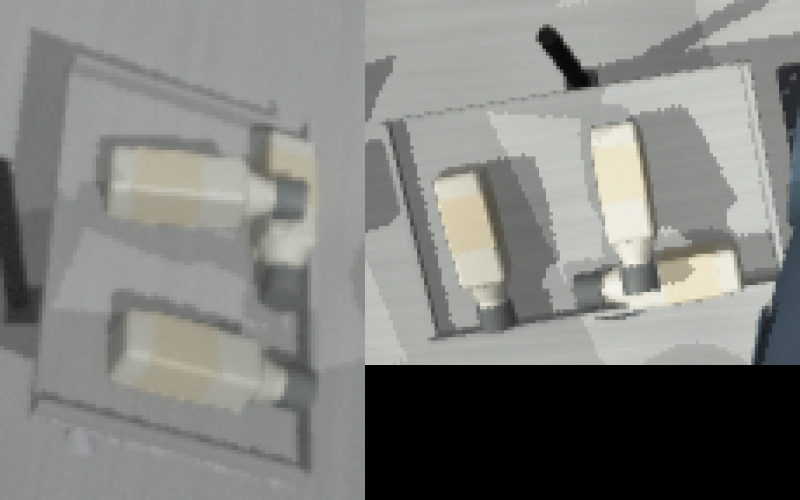

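Bottle2 has ended up crosswise along the ledge, cap to the left (575,290), and bottle3 sits on the slope with its cap resting on it. Plan: park bottle3 on the counter, regrip the crosswise one and place it properly, then bottle3.

```bash
python3 - <<'E'
from fit import *
from bot import *
c=np.load('pics/t7.npz'); v=np.load('pose.npy')
f=lambda L:(np.array(L)-[365,0])/3.478+[169.6,194.6]
A=p2w(c,f([(592,125),(632,122),(652,232),(612,240)]),.152); print('b3 body top',A.round(4), A.mean(0).round(4))
print('b3 cap',p2w(c,f([(640,275)]),.138).round(4))
B=p2w(c,f([(575,290),(740,272),(735,247),(620,305)]),.08)
def todeck(W): 
    q=(W-[v[0],v[1],0])@R.from_euler('z',v[2]).as_matrix()-[0,.09,.05]
    return np.c_[q@[0,-k,s],q[:,0],q@[0,s,k]]
print('cross captip, base pts',B.round(4)); print(todeck(B).round(3))
print('b1 base/cap', todeck(p2w(c,f([(460,175),(495,325)]),.1)).round(3))
E
```

```text
b3 body top [[0.5556 0.2155 0.152 ]
 [0.5552 0.1805 0.152 ]
 [0.4564 0.1689 0.152 ]
 [0.4525 0.2037 0.152 ]] [0.5049 0.1921 0.152 ]
b3 cap [[0.422  0.1833 0.138 ]]
cross captip, base pts [[0.4221 0.2504 0.08  ]
 [0.4253 0.1012 0.08  ]
 [0.4484 0.1041 0.08  ]
 [0.405  0.2108 0.08  ]]
[[ 0.023  0.029  0.022]
 [ 0.014 -0.12   0.026]
 [ 0.036 -0.119  0.016]
 [ 0.005 -0.009  0.031]]
b1 base/cap [[ 0.139  0.114 -0.009]
 [ 0.012  0.1    0.05 ]]
```

```bash
python3 -m creep '{"fingers":[0.7,0.7,0.7,0.7,0.7,0.7],"delta_pos":[[0,0.25,0],[0,0.5,0],[0,0.75,0],[0,0.988,0],[0,0.988,0],[0,0.988,0]],"roll":[0,0,0,0,0.01,0.01]}'
python3 -m creep '{"fingers":[0.7,0.7,0.7,0.7,0.7,0.7,0,0,0,0],"delta_pos":[[0,0,-0.15],[0,0,-0.3],[0,0,-0.4],[0,0,-0.5],[0,0,-0.516],[0,0,-0.516],[0,0,-0.516],[0,0,-0.516],[0,0,-0.516],[0,0,-0.516]],"roll":[0,0,0,0,0,0,0,0,0,0]}' 20
python3 -m creep '{"fingers":[0,0,0,0,0,0],"delta_pos":[[0,0,0.1],[0,0,0.25],[0,0,0.4],[0,0,0.516],[0,0,0.516],[0,0,0.516]],"roll":[0,0,0,0,0,0]}'
```

```text
time: 36.98
tcp_pos: [0.5042, 0.1911, 0.2762]
tcp_rot: [0.0, 0.998, 0.055, -0.0]
ft_force: [-0.3, -0.4, 0.2]
opening: 0.065
finger_force: 0.0
time: 38.22
tcp_pos: [0.5046, 0.1909, 0.1478]
tcp_rot: [-0.0, 0.999, 0.054, 0.0]
ft_force: [-1.4, -0.7, 6.2]
opening: 0.0422
finger_force: 19.7
time: 38.98
tcp_pos: [0.5039, 0.1906, 0.2746]
tcp_rot: [0.0, 0.999, 0.054, -0.001]
ft_force: [0.0, -0.2, -3.5]
opening: 0.0422
finger_force: 19.7
```

```bash
python3 -m creep '{"fingers":[0,0,0,0,0,0],"delta_pos":[[0,-0.2,0],[0,-0.4,0],[0,-0.6,0],[0,-0.8,0],[0,-1,0],[0,-1,0]],"roll":[0,0,0,0,0,0]}'
python3 -m creep '{"fingers":[0,0,0,0,0,0,0],"delta_pos":[[0,-0.083,-0.2],[0,-0.083,-0.4],[0,-0.083,-0.6],[0,-0.083,-0.8],[0,-0.083,-0.85],[0,-0.083,-0.85],[0,-0.083,-0.85]],"roll":[0,0,0,0,0,0,0]}'
python3 -m creep '{"fingers":[0,0,0,0,0,0,0,0.8,0.8,0.8],"delta_pos":[[0,0,-0.02],[0,0,-0.04],[0,0,-0.06],[0,0,-0.08],[0,0,-0.096],[0,0,-0.096],[0,0,-0.096],[0,0,-0.096],[0,0,-0.096],[0,0,-0.096]],"roll":[0,0,0,0,0,0,0,0,0,0]}' 8
python3 -m creep '{"fingers":[0.8,0.8,0.8,0.8,0.8,0.8],"delta_pos":[[0,0,0.25],[0,0,0.5],[0,0,0.75],[0,0,0.95],[0,0,0.95],[0,0,0.95]],"roll":[0,0,0,0,0,0]}'
python3 - <<'E'
from h import *
snap('side','s9.png'); snap('top','t9.png')
a=cv2.imread('pics/s9.png')[230:370,250:370]; b=cv2.imread('pics/t9.png')[180:320,170:290]
cv2.imwrite('pics/v9.png',np.hstack([cv2.resize(x,(400,467),interpolation=3) for x in (a,b)]))
E
```

```text
time: 39.72
tcp_pos: [0.5038, -0.0617, 0.2746]
tcp_rot: [-0.0, 0.999, 0.052, -0.001]
ft_force: [-0.3, 0.7, -4.1]
opening: 0.0421
finger_force: 19.8
time: 40.6
tcp_pos: [0.5055, -0.08, 0.0655]
tcp_rot: [0.0, 0.999, 0.054, 0.001]
ft_force: [0.2, 0.1, -3.5]
opening: 0.0421
finger_force: 19.8
time: 41.85
tcp_pos: [0.5047, -0.08, 0.0401]
tcp_rot: [0.0, 0.999, 0.054, 0.0]
ft_force: [0.6, -0.2, -0.1]
opening: 0.0675
finger_force: 0.0
time: 42.6
tcp_pos: [0.5041, -0.0798, 0.2766]
tcp_rot: [-0.0, 0.999, 0.054, -0.0]
ft_force: [0.3, -0.2, -0.9]
opening: 0.0739
finger_force: 0.0
```

View pics/v9.png

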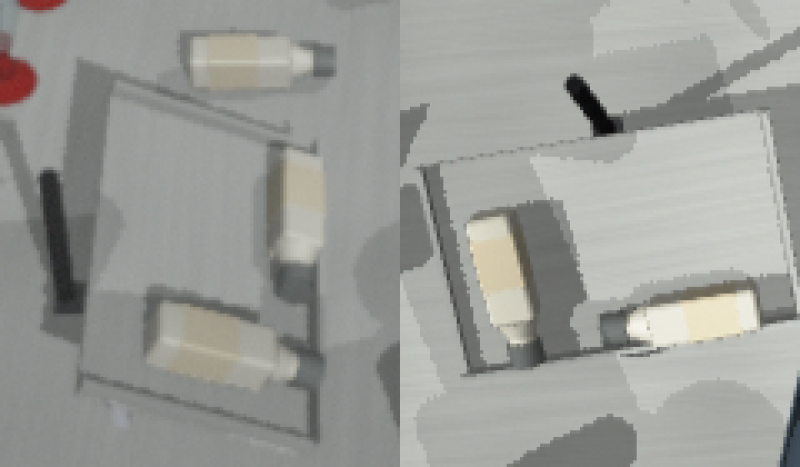

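Bottle3 is parked flat. The crosswise bottle's top-face corners in the right panel are (648,300), (752,285), (757,328), (650,347).

```bash
python3 - <<'E'
from fit import *
c=np.load('pics/t9.npz'); v=np.load('pose.npy')
f=lambda L:(np.array(L)-[400,0])/3.333+[169.6,179.6]
hi=p2w(c,f([(648,300),(752,285)]),.104); lo=p2w(c,f([(757,328),(650,347)]),.089)
print(hi.round(4),lo.round(4)); m=np.r_[hi,lo].mean(0)
u=np.array([-np.sin(v[2]),np.cos(v[2])])*-1; u=np.array([np.cos(v[2]-np.pi/2),np.sin(v[2]-np.pi/2)])
print('dir',np.degrees(np.arctan2(*(hi[0]-hi[1])[[1,0]])),np.degrees(np.arctan2(*(lo[1]-lo[0])[[1,0]])))
b=m[:2]+.0089*u; print('centre',b.round(4)); led=v[:2]-.09*u; print('ledge foot dist',(b-led)@u, 'expect .0103; y',(b-led)@[-u[1],u[0]])
E
```

```text
[[0.4409 0.2016 0.104 ]
 [0.4464 0.1045 0.104 ]] [[0.4079 0.1039 0.089 ]
 [0.399  0.2045 0.089 ]]
dir 93.23726728762004 95.06675615179356
centre [0.4324 0.1544]
ledge foot dist 0.013649822120467676 expect .0103; y -0.06763231043816
```

```bash
python3 -m creep '{"fingers":[0.75,0.75,0.75,0.75,0.75,0.75,0.75,0.75,0.75,0.75,0.75],"delta_pos":[[0,0.2,0],[-0.1,0.4,0],[-0.2,0.6,0],[-0.293,0.8,0],[-0.293,0.933,0],[-0.293,0.933,0],[-0.293,0.933,0],[-0.293,0.933,0],[-0.293,0.933,0],[-0.293,0.933,0],[-0.293,0.933,0]],"roll":[0.088,0.176,0.264,0.352,0.44,0.528,0.616,0.7,0.736,0.736,0.736]}'
python3 -m creep '{"fingers":[0.75,0.75,0.75,0.75,0.75],"delta_pos":[[0,0,-0.2],[0,0,-0.4],[0,0,-0.6],[0,0,-0.6],[0,0,-0.6]],"roll":[0,0,0,0,0]}' 20
python3 -m creep '{"fingers":[0.75,0.75,0.75,0.75],"delta_pos":[[0,0,-0.04],[0,0,-0.08],[0,0,-0.08],[0,0,-0.08]],"roll":[0,0,0,0]}' 20
```

```text
time: 44.08
tcp_pos: [0.4311, 0.1533, 0.2768]
tcp_rot: [-0.0, 0.679, 0.734, -0.0]
ft_force: [0.4, 0.0, -0.2]
opening: 0.0697
finger_force: 0.0
time: 44.7
tcp_pos: [0.4321, 0.1536, 0.1289]
tcp_rot: [0.0, 0.679, 0.734, 0.001]
ft_force: [0.2, -0.7, -0.7]
opening: 0.0694
finger_force: 0.0
time: 45.2
tcp_pos: [0.4314, 0.1534, 0.1075]
tcp_rot: [0.0, 0.679, 0.735, 0.0]
ft_force: [1.5, -1.1, -0.1]
opening: 0.07
finger_force: 0.0
```

No contact yet. Closing, then a small lift.

```bash
python3 -m creep '{"fingers":[0.6,0.5,0.4,0,0,0,0],"delta_pos":[[0,0,0],[0,0,0],[0,0,0],[0,0,0],[0,0,0],[0,0,0],[0,0,0]],"roll":[0,0,0,0,0,0,0]}' 25
python3 -m creep '{"fingers":[0,0,0,0,0,0],"delta_pos":[[0,0,0.04],[0,0,0.08],[0,0,0.2],[0,0,0.4],[0,0,0.4],[0,0,0.4]],"roll":[0,0,0,0,0,0]}'
python3 - <<'E'
from h import *
snap('side','s10.png'); snap('top','t10.png')
a=cv2.imread('pics/s10.png')[190:370,250:390]; b=cv2.imread('pics/t10.png')[180:320,170:300]
cv2.imwrite('pics/v10.png',np.hstack([cv2.resize(x,(400,500),interpolation=3) for x in (a,b)]))
E
```

```text
time: 46.08
tcp_pos: [0.4306, 0.1531, 0.1073]
tcp_rot: [-0.0, 0.679, 0.735, -0.001]
ft_force: [-4.9, -2.7, 2.8]
opening: 0.0467
finger_force: 23.0
time: 46.82
tcp_pos: [0.4309, 0.1533, 0.2069]
tcp_rot: [-0.0, 0.679, 0.735, -0.0]
ft_force: [-0.2, -0.5, -3.2]
opening: 0.0465
finger_force: 23.1
```

View pics/v10.png

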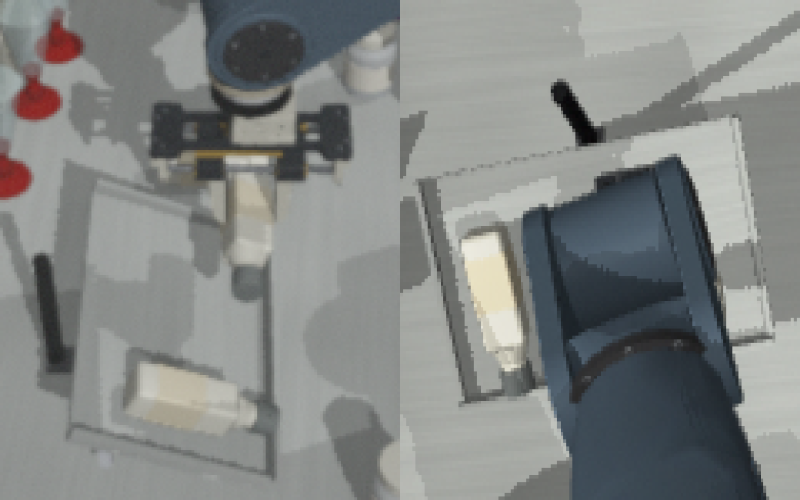

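Bottle2 is held (opening 46.5 mm, so slightly rolled in the grip). I'll set it down on the counter at its original spot, cap towards the robot, then regrip it squarely.

```bash
python3 -m creep '{"fingers":[0,0,0,0,0,0,0],"delta_pos":[[0,0,0.2],[0,0,0.28],[0.118,-0.2,0.28],[0.118,-0.4,0.28],[0.118,-0.6,0.28],[0.118,-0.72,0.28],[0.118,-0.72,0.28]],"roll":[0,0,0.08,0.16,0.24,0.32,0.375]}'
python3 -m creep '{"fingers":[0,0,0,0,0,0,0],"delta_pos":[[0.118,-0.2,0],[0.118,-0.4,0],[0.118,-0.6,0],[0.118,-0.72,0],[0.118,-0.72,0],[0.118,-0.72,0],[0.118,-0.72,0]],"roll":[0.08,0.16,0.24,0.32,0.375,0.375,0.375]}'
python3 -m creep '{"fingers":[0,0,0,0,0,0,0],"delta_pos":[[0,0,-0.2],[0,0,-0.4],[0,0,-0.6],[0,0,-0.8],[0,0,-0.88],[0,0,-0.88],[0,0,-0.88]],"roll":[0,0,0,0,0,0,0]}'
python3 -m creep '{"fingers":[0,0,0,0,0,0.8,0.8,0.8],"delta_pos":[[0,0,-0.02],[0,0,-0.04],[0,0,-0.06],[0,0,-0.06],[0,0,-0.06],[0,0,-0.06],[0,0,-0.06],[0,0,-0.06]],"roll":[0,0,0,0,0,0,0,0]}' 6
python3 -m creep '{"fingers":[0,0,0,0,0],"delta_pos":[[0,0,-0.015],[0,0,-0.015],[0,0,-0.015],[0,0,-0.015],[0,0,-0.015]],"roll":[0,0,0,0,0]}' 20
python3 -m creep '{"fingers":[0,0,0,0,0,0],"delta_pos":[[0,0,0.25],[0,0,0.5],[0,0,0.75],[0,0,0.96],[0,0,0.96],[0,0,0.96]],"roll":[0,0,0,0,0,0]}'
python3 - <<'E'
from h import *
snap('side','s11.png'); snap('top','t11.png')
E
```

```text
time: 47.8
tcp_pos: [0.4604, -0.0285, 0.2761]
tcp_rot: [-0.001, 0.345, 0.939, -0.0]
ft_force: [0.5, 1.1, -3.3]
opening: 0.043
finger_force: 24.1
time: 48.68
tcp_pos: [0.4902, -0.2063, 0.2767]
tcp_rot: [-0.001, -0.038, 0.999, 0.0]
ft_force: [-0.5, 0.5, -3.2]
opening: 0.0431
finger_force: 24.1
time: 49.55
tcp_pos: [0.4907, -0.2066, 0.0578]
tcp_rot: [0.0, -0.039, 0.999, -0.0]
ft_force: [-0.3, 0.2, -3.4]
opening: 0.0424
finger_force: 24.5
time: 50.55
tcp_pos: [0.4903, -0.2067, 0.0424]
tcp_rot: [0.0, -0.04, 0.999, -0.0]
ft_force: [-0.1, -0.2, 0.8]
opening: 0.0674
finger_force: 0.0
time: 51.18
tcp_pos: [0.4903, -0.2067, 0.0386]
tcp_rot: [0.0, -0.04, 0.999, -0.0]
ft_force: [0.2, -0.6, -0.4]
opening: 0.0416
finger_force: 20.0
time: 51.92
tcp_pos: [0.4896, -0.2063, 0.2771]
tcp_rot: [-0.001, -0.04, 0.999, 0.001]
ft_force: [0.2, -0.1, -3.5]
opening: 0.0417
finger_force: 20.0
```

Squarely regripped (41.7 mm). I've used all 14 views, so from here I verify with image code. First, a label-blob detector tried on the saved frames.

```bash
cat > lab.py <<'E'
from fit import *
def labels(fn):
    im=cv2.imread('pics/'+fn+'.png'); h=cv2.cvtColor(im,cv2.COLOR_BGR2HSV)
    m=cv2.inRange(h,(14,40,110),(32,110,255)); m[:150]=0; m[320:]=0; m[:,:150]=0; m[:,462:]=0
    n,l,st,ce=cv2.connectedComponentsWithStats(m); out=[]
    for i in range(1,n):
        if st[i,4]>40: out.append((*ce[i].round(1),int(st[i,4]),st[i,2:4].tolist()))
    return sorted(out)
E
python3 - <<'E'
from lab import *
for f in('top0','t4','t6','t9','t11'): print(f,labels(f))
E
```

```text
top0 [(np.float64(165.8), np.float64(153.2), 64, [16, 7]), (np.float64(182.8), np.float64(152.0), 59, [14, 6]), (np.float64(200.2), np.float64(151.3), 43, [13, 4]), (np.float64(332.4), np.float64(248.6), 173, [13, 15]), (np.float64(371.1), np.float64(248.0), 201, [18, 19]), (np.float64(405.8), np.float64(243.3), 205, [15, 17]), (np.float64(437.1), np.float64(233.2), 198, [17, 17])]
t4 [(np.float64(165.8), np.float64(153.2), 64, [16, 7]), (np.float64(182.8), np.float64(152.0), 57, [14, 5]), (np.float64(199.0), np.float64(258.7), 184, [17, 19]), (np.float64(200.2), np.float64(151.4), 44, [13, 4]), (np.float64(371.2), np.float64(248.2), 190, [18, 19]), (np.float64(405.8), np.float64(243.4), 196, [15, 17]), (np.float64(437.1), np.float64(233.3), 193, [17, 17])]
t6 [(np.float64(165.8), np.float64(153.2), 65, [16, 7]), (np.float64(182.9), np.float64(152.0), 60, [14, 6]), (np.float64(199.0), np.float64(258.3), 201, [17, 18]), (np.float64(200.2), np.float64(151.4), 44, [13, 4]), (np.float64(405.8), np.float64(243.3), 196, [15, 18]), (np.float64(437.0), np.float64(233.4), 192, [16, 17])]
t9 [(np.float64(165.8), np.float64(153.2), 65, [16, 7]), (np.float64(183.0), np.float64(152.0), 59, [14, 5]), (np.float64(199.2), np.float64(258.7), 202, [17, 18]), (np.float64(200.2), np.float64(151.4), 44, [13, 4]), (np.float64(261.7), np.float64(268.0), 52, [17, 6]), (np.float64(437.0), np.float64(233.4), 191, [17, 17])]
t11 [(np.float64(165.4), np.float64(153.2), 60, [15, 6]), (np.float64(182.7), np.float64(152.0), 60, [15, 6]), (np.float64(199.3), np.float64(259.1), 200, [17, 18]), (np.float64(200.3), np.float64(151.4), 44, [14, 4]), (np.float64(331.8), np.float64(242.3), 137, [16, 15]), (np.float64(437.1), np.float64(233.4), 193, [17, 17])]
```

```bash
python3 -m creep '{"fingers":[0,0,0,0,0,0],"delta_pos":[[0.018,0.2,0],[0.018,0.4,0],[0.018,0.6,0],[0.018,0.8,0],[0.018,0.94,0],[0.018,0.94,0]],"roll":[0,0,0,0,0,0]}'
python3 -m creep '{"fingers":[0,0,0,0,0,0],"delta_pos":[[0.018,0.2,0],[0.018,0.4,0],[0.018,0.6,0],[0.018,0.8,0],[0.018,0.94,0],[0.018,0.94,0]],"roll":[0,0,0,0,0,0]}'
python3 -m creep '{"fingers":[0,0,0,0,0,0],"delta_pos":[[0,0.004,-0.2],[0,0.004,-0.38],[0,0.004,-0.38],[0,0.004,-0.38],[0,0.004,-0.38],[0,0.004,-0.38]],"roll":[0,0,0,0,0,0]}'
python3 -m creep '{"fingers":[0,0,0,0,0,0,0,0,0,0,0],"delta_pos":[[0,0,-0.02],[0,0,-0.04],[0,0,-0.06],[0,0,-0.08],[0,0,-0.1],[0,0,-0.12],[0,0,-0.14],[0,0,-0.16],[0,0,-0.18],[0,0,-0.195],[0,0,-0.195]],"roll":[0,0,0,0,0,0,0,0,0,0,0]}' 8
```

```text
time: 52.78
tcp_pos: [0.4942, 0.0302, 0.2772]
tcp_rot: [-0.001, -0.041, 0.999, 0.0]
ft_force: [0.9, -0.8, -4.0]
opening: 0.0421
finger_force: 20.0
time: 53.52
tcp_pos: [0.4991, 0.2643, 0.2771]
tcp_rot: [-0.001, -0.041, 0.999, -0.0]
ft_force: [-0.6, -1.2, -3.5]
opening: 0.0417
finger_force: 20.0
time: 54.28
tcp_pos: [0.4998, 0.2644, 0.1849]
tcp_rot: [0.001, -0.04, 0.999, 0.0]
ft_force: [0.1, -0.5, -3.5]
opening: 0.0415
finger_force: 20.0
time: 55.65
tcp_pos: [0.4994, 0.2644, 0.1347]
tcp_rot: [0.0, -0.04, 0.999, 0.0]
ft_force: [0.1, -1.0, -2.5]
opening: 0.0419
finger_force: 8.0
```

```bash
python3 -m creep '{"fingers":[0,0.55,0.55,0.55,0.55,0.55,0.55,0.55,0.55,0.55],"delta_pos":[[0,0,0],[0,0,0],[0,0,0],[0,0,0],[0,0,0],[0,0,0.1],[0,0,0.3],[0,0,0.45],[0,0,0.57],[0,0,0.57]],"roll":[0,0,0,0,0,0,0,0,0,0]}' 8
python3 -m creep '{"fingers":[0.55,0.55,0.55,0.8,0.8,0.8,0.8],"delta_pos":[[0,-0.25,0],[0,-0.5,0],[0,-0.75,0],[0,-1,0],[0,-1,0],[0,-1,0],[0,-1,0]],"roll":[0,0,0,0,0,0,0]}'
sed -i 's/(14,40,110)/(14,28,110)/' lab.py
cat >> lab.py <<'E'
def deckpx(c,v,x,y,z): 
    W=D(x,y,z)@R.from_euler('z',v[2]).as_matrix().T+[v[0],v[1],0]; return w2p(c,W)[0].round(1)
def todeck(c,v,uv,z=.042):
    # ray with plane deck z
    M=R.from_euler('z',v[2]).as_matrix(); a=p2w(c,uv,.3); b=p2w(c,uv,0.)
    T=lambda W:(lambda q:np.c_[q@[0,-k,s],q[:,0],q@[0,s,k]])((W-[v[0],v[1],0])@M-[0,.09,.05])
    A,B=T(a),T(b); t=((z-A[:,2])/(B[:,2]-A[:,2]))[:,None]; return (A+t*(B-A)).round(4)
E
python3 - <<'E'
from lab import *
c=snap('top','t12.png'); v=np.load('pose.npy'); print('now')
for f in('t4','t6','t12'):
  L=[l for l in labels(f) if l[1]>200]; print(f,[(l[0].item(),l[1].item(),l[2],l[3]) for l in L])
  print(todeck(np.load('pics/'+f+'.npz'),v,np.array([l[:2] for l in L if l[0]<290],float)))
E
```

```text
time: 56.9
tcp_pos: [0.5, 0.2647, 0.2794]
tcp_rot: [0.002, -0.04, 0.999, 0.001]
ft_force: [0.0, -0.3, -0.8]
opening: 0.0512
finger_force: 0.0
time: 57.78
tcp_pos: [0.4992, 0.0155, 0.2769]
tcp_rot: [-0.0, -0.04, 0.999, 0.0]
ft_force: [-0.8, 0.9, 0.2]
opening: 0.0742
finger_force: 0.0
now
t4 [(198.8, 258.4, 225, [17, 19]), (371.0, 248.4, 222, [18, 20]), (405.8, 243.3, 224, [17, 19]), (437.0, 233.3, 223, [17, 18])]
[[0.1069 0.1055 0.042 ]]
t6 [(198.7, 258.2, 226, [17, 19]), (221.6, 254.9, 218, [16, 19]), (405.9, 243.3, 222, [17, 19]), (437.0, 233.3, 223, [17, 18])]
[[0.1076 0.1057 0.042 ]
 [0.1056 0.0358 0.042 ]]
t12 [(198.8, 258.3, 226, [17, 19]), (221.6, 254.9, 219, [16, 19]), (331.5, 243.3, 198, [15, 20]), (437.0, 233.3, 223, [17, 18])]
[[0.1072 0.1054 0.042 ]
 [0.1056 0.0358 0.042 ]]
```

Both placed bottles are right again (label at deck y 0.105 and 0.036, x as for bottle1). Picking the parked bottle3.

```bash
python3 - <<'E'
from lab import *
c0=np.load('pics/top0.npz'); print('b1 label rel. to origin',p2w(c0,[(332.4,248.6)],.042)[0,:2]-[.4998,-.0802]); print('b3 parked label',p2w(np.load('pics/t12.npz'),[(331.5,243.3)],.042)[0])
E
python3 -m creep '{"fingers":[0.8,0.8,0.8,0.8,0.8,0.8,0.8,0.8],"delta_pos":[[0.022,-0.2,0],[0.022,-0.382,0],[0.022,-0.382,-0.02],[0.022,-0.382,-0.25],[0.022,-0.382,-0.5],[0.022,-0.382,-0.75],[0.022,-0.382,-0.8],[0.022,-0.382,-0.8]],"roll":[0.013,0.013,0.013,0.013,0.013,0.013,0.013,0.013]}' 20
```

```text
b1 label rel. to origin [-0.00574095  0.00029049]
b3 parked label [ 0.51185204 -0.07863884  0.042     ]
time: 58.82
tcp_pos: [0.5053, -0.0805, 0.0781]
tcp_rot: [0.0, -0.054, 0.999, 0.0]
ft_force: [0.6, 0.4, -0.2]
opening: 0.0742
finger_force: 0.0
```

```bash
python3 -m creep '{"fingers":[0.8,0.8,0,0,0,0,0],"delta_pos":[[0,0,-0.16],[0,0,-0.16],[0,0,-0.16],[0,0,-0.16],[0,0,-0.16],[0,0,-0.16],[0,0,-0.16]],"roll":[0,0,0,0,0,0,0]}' 20
python3 -m creep '{"fingers":[0,0,0,0,0,0],"delta_pos":[[0,0,0.25],[0,0,0.5],[0,0,0.75],[0,0,0.96],[0,0,0.96],[0,0,0.96]],"roll":[0,0,0,0,0,0]}'
python3 -m creep '{"fingers":[0,0,0,0,0],"delta_pos":[[0,0.2,0],[0,0.4,0],[0,0.55,0],[0,0.55,0],[0,0.55,0]],"roll":[-0.011,-0.011,-0.011,-0.011,-0.011]}'
python3 -m creep '{"fingers":[0,0,0,0,0],"delta_pos":[[0,0.2,0],[0,0.4,0],[0,0.545,0],[0,0.545,0],[0,0.545,0]],"roll":[0,0,0,0,0]}'
python3 - <<'E'
from lab import *
snap('top','t13.png'); print([(l[0].item(),l[1].item(),l[2]) for l in labels('t13') if l[1]>200])
snap('side','s13.png')
E
```

```text
time: 59.7
tcp_pos: [0.505, -0.0811, 0.0379]
tcp_rot: [0.0, -0.053, 0.999, -0.0]
ft_force: [-1.6, 1.3, 7.8]
opening: 0.0419
finger_force: 20.0
time: 60.45
tcp_pos: [0.504, -0.081, 0.2759]
tcp_rot: [-0.001, -0.053, 0.999, 0.0]
ft_force: [0.9, 0.0, -4.6]
opening: 0.0419
finger_force: 20.0
time: 61.08
tcp_pos: [0.5043, 0.056, 0.2759]
tcp_rot: [-0.001, -0.042, 0.999, -0.0]
ft_force: [0.4, -0.9, -3.6]
opening: 0.0421
finger_force: 20.0
time: 61.7
tcp_pos: [0.5048, 0.1915, 0.2767]
tcp_rot: [-0.001, -0.041, 0.999, -0.0]
ft_force: [-0.0, -0.4, -3.5]
opening: 0.0417
finger_force: 20.0
[(194.1, 259.9, 63), (437.0, 233.3, 223)]
```

```bash
python3 -m creep '{"fingers":[0,0,0,0,0,0],"delta_pos":[[0,0.003,-0.2],[0,0.003,-0.38],[0,0.003,-0.38],[0,0.003,-0.38],[0,0.003,-0.38],[0,0.003,-0.38]],"roll":[0,0,0,0,0,0]}'
python3 -m creep '{"fingers":[0,0,0,0,0,0,0,0,0,0,0],"delta_pos":[[0,0,-0.02],[0,0,-0.04],[0,0,-0.06],[0,0,-0.08],[0,0,-0.1],[0,0,-0.12],[0,0,-0.14],[0,0,-0.16],[0,0,-0.18],[0,0,-0.195],[0,0,-0.195]],"roll":[0,0,0,0,0,0,0,0,0,0,0]}' 8
python3 -m creep '{"fingers":[0,0.55,0.55,0.55,0.55,0.55,0.55,0.55,0.55,0.55],"delta_pos":[[0,0,0],[0,0,0],[0,0,0],[0,0,0],[0,0,0],[0,0,0.1],[0,0,0.3],[0,0,0.45],[0,0,0.57],[0,0,0.57]],"roll":[0,0,0,0,0,0,0,0,0,0]}' 8
python3 -m creep '{"fingers":[0.55,0.55,0.55,0.8,0.8,0.8,0.8],"delta_pos":[[0,-0.25,0],[0,-0.5,0],[0,-0.75,0],[0,-1,0],[0,-1,0],[0,-1,0],[0,-1,0]],"roll":[0,0,0,0,0,0,0]}'
python3 - <<'E'
from lab import *
c=snap('top','t14.png'); snap('side','s14.png'); v=np.load('pose.npy')
L=[l for l in labels('t14') if l[1]>200]; print([(l[0].item(),l[1].item(),l[2],l[3]) for l in L])
print(todeck(c,v,np.array([l[:2] for l in L if l[0]<290],float)))
E
```

```text
time: 62.55
tcp_pos: [0.5053, 0.1934, 0.1836]
tcp_rot: [0.001, -0.042, 0.999, 0.0]
ft_force: [-0.2, 0.4, -4.3]
opening: 0.0416
finger_force: 20.0
time: 63.92
tcp_pos: [0.505, 0.1933, 0.1335]
tcp_rot: [0.0, -0.042, 0.999, 0.0]
ft_force: [0.4, -0.5, -5.1]
opening: 0.0418
finger_force: 8.0
time: 65.18
tcp_pos: [0.5055, 0.1936, 0.2781]
tcp_rot: [0.002, -0.042, 0.999, 0.0]
ft_force: [0.0, -0.6, -0.9]
opening: 0.0514
finger_force: 0.0
time: 66.05
tcp_pos: [0.5047, -0.0554, 0.2757]
tcp_rot: [-0.0, -0.042, 0.999, 0.0]
ft_force: [-0.6, -0.4, 0.0]
opening: 0.0743
finger_force: 0.0
[(199.0, 259.2, 228, [17, 19]), (221.7, 255.3, 217, [17, 19]), (245.0, 251.0, 219, [17, 20]), (437.0, 233.3, 224, [17, 18])]
[[ 0.1043  0.1054  0.042 ]
 [ 0.1043  0.0358  0.042 ]
 [ 0.1053 -0.0362  0.042 ]]
```

All three sit right (labels at deck x 0.104–0.105, y 0.105, 0.036 and −0.036). Bottle4 is unmoved at (437,233). Picking it.

```bash
python3 -m creep '{"fingers":[0.75,0.75,0.75,0.75,0.75],"delta_pos":[[0.028,-0.25,0],[0.028,-0.5,0],[0.028,-0.752,0],[0.028,-0.752,0],[0.028,-0.752,0]],"roll":[-0.08,-0.159,-0.159,-0.159,-0.159]}' 20
python3 -m creep '{"fingers":[0.75,0.75,0.75,0.75,0.75,0.75,0.75,0.75,0.75],"delta_pos":[[0.028,-0.25,0],[0.028,-0.5,0],[0.028,-0.752,0],[0.028,-0.752,0],[0.028,-0.752,-0.25],[0.028,-0.752,-0.5],[0.028,-0.752,-0.75],[0.028,-0.752,-0.8],[0.028,-0.752,-0.8]],"roll":[0,0,0,0,0,0,0,0,0]}'
python3 -m creep '{"fingers":[0.75,0.75,0,0,0,0,0],"delta_pos":[[0,0,-0.16],[0,0,-0.16],[0,0,-0.16],[0,0,-0.16],[0,0,-0.16],[0,0,-0.16],[0,0,-0.16]],"roll":[0,0,0,0,0,0,0]}' 20
python3 -m creep '{"fingers":[0,0,0,0,0,0],"delta_pos":[[0,0,0.25],[0,0,0.5],[0,0,0.75],[0,0,0.96],[0,0,0.96],[0,0,0.96]],"roll":[0,0,0,0,0,0]}'
```

```text
time: 66.78
tcp_pos: [0.5119, -0.2438, 0.2759]
tcp_rot: [-0.0, 0.124, 0.992, 0.0]
ft_force: [-0.0, 0.1, -0.4]
opening: 0.0698
finger_force: 0.0
time: 67.9
tcp_pos: [0.5199, -0.4319, 0.0775]
tcp_rot: [0.0, 0.124, 0.992, -0.0]
ft_force: [-0.7, 1.2, 0.6]
opening: 0.0694
finger_force: 0.0
time: 68.78
tcp_pos: [0.5191, -0.433, 0.0372]
tcp_rot: [0.0, 0.125, 0.992, -0.0]
ft_force: [-1.8, 1.8, 6.5]
opening: 0.042
finger_force: 19.9
time: 69.53
tcp_pos: [0.5182, -0.4321, 0.2742]
tcp_rot: [-0.001, 0.125, 0.992, 0.001]
ft_force: [0.8, -0.5, -3.9]
opening: 0.042
finger_force: 19.9
```

```bash
python3 -m creep '{"fingers":[0,0,0,0,0,0,0],"delta_pos":[[-0.01,0.12,0],[-0.01,0.24,0],[-0.01,0.36,0],[-0.01,0.48,0],[-0.01,0.6,0],[-0.01,0.741,0],[-0.01,0.741,0]],"roll":[-0.08,-0.16,-0.24,-0.32,-0.4,-0.446,-0.446]}'
python3 -m creep '{"fingers":[0,0,0,0,0,0,0],"delta_pos":[[-0.01,0.12,0],[-0.01,0.24,0],[-0.01,0.36,0],[-0.01,0.48,0],[-0.01,0.6,0],[-0.01,0.741,0],[-0.01,0.741,0]],"roll":[-0.08,-0.16,-0.24,-0.32,-0.4,-0.446,-0.446]}'
python3 -m creep '{"fingers":[0,0,0,0,0,0,0,0],"delta_pos":[[-0.01,0.12,0],[-0.01,0.24,0],[-0.01,0.36,0],[-0.01,0.48,0],[-0.01,0.6,0],[-0.01,0.741,0],[-0.01,0.741,0],[-0.01,0.741,0]],"roll":[-0.08,-0.16,-0.24,-0.32,-0.4,-0.447,-0.447,-0.447]}'
python3 - <<'E'
from lab import *
snap('top','t15.png'); print([(l[0].item(),l[1].item(),l[2],l[3]) for l in labels('t15') if l[1]>200]); print(get_obs()['qpos'])
E
```

```text
time: 70.4
tcp_pos: [0.5157, -0.2452, 0.2741]
tcp_rot: [-0.002, 0.557, 0.83, 0.0]
ft_force: [0.0, -0.4, -4.4]
opening: 0.0418
finger_force: 19.9
time: 71.28
tcp_pos: [0.5134, -0.061, 0.2748]
tcp_rot: [-0.001, 0.871, 0.491, -0.001]
ft_force: [-1.4, -0.5, -2.6]
opening: 0.0421
finger_force: 19.9
time: 72.28
tcp_pos: [0.5114, 0.1221, 0.2753]
tcp_rot: [0.0, 0.999, 0.045, -0.001]
ft_force: [0.4, -0.8, -4.8]
opening: 0.0424
finger_force: 19.9
[(199.0, 259.2, 226, [17, 19]), (219.2, 255.8, 136, [12, 17])]
[ 1.45708534e-01  2.71963220e-01  1.67075093e+00 -3.79760340e-04
  1.20001293e+00  1.62846156e+00]
```

```bash
python3 -m creep '{"fingers":[0,0,0,0,0,0],"delta_pos":[[0,0.002,-0.2],[0,0.002,-0.38],[0,0.002,-0.38],[0,0.002,-0.38],[0,0.002,-0.38],[0,0.002,-0.38]],"roll":[0,0,0,0,0,0]}'
python3 -m creep '{"fingers":[0,0,0,0,0,0,0,0,0,0,0],"delta_pos":[[0,0,-0.02],[0,0,-0.04],[0,0,-0.06],[0,0,-0.08],[0,0,-0.1],[0,0,-0.12],[0,0,-0.14],[0,0,-0.16],[0,0,-0.18],[0,0,-0.19],[0,0,-0.19]],"roll":[0,0,0,0,0,0,0,0,0,0,0]}' 8
python3 -m creep '{"fingers":[0,0.55,0.55,0.55,0.55,0.55,0.55,0.55,0.55,0.55],"delta_pos":[[0,0,0],[0,0,0],[0,0,0],[0,0,0],[0,0,0],[0,0,0.1],[0,0,0.3],[0,0,0.45],[0,0,0.57],[0,0,0.57]],"roll":[0,0,0,0,0,0,0,0,0,0]}' 8
python3 -m creep '{"fingers":[0.55,0.55,0.55,0.8,0.8,0.8,0.8],"delta_pos":[[0,-0.25,0],[0,-0.5,0],[0,-0.75,0],[0,-1,0],[0,-1,0],[0,-1,0],[0,-1,0]],"roll":[0,0,0,0,0,0,0]}'
python3 - <<'E'
from lab import *
c=snap('top','t16.png'); snap('side','s16.png'); v=np.load('pose.npy')
L=[l for l in labels('t16') if l[1]>200]; print([(l[0].item(),l[1].item(),l[2],l[3]) for l in L])
print(todeck(c,v,np.array([l[:2] for l in L if l[0]<290],float)))
E
```

```text
time: 73.08
tcp_pos: [0.5118, 0.1236, 0.1823]
tcp_rot: [-0.0, 0.999, 0.044, 0.001]
ft_force: [-0.7, -0.2, -3.6]
opening: 0.0417
finger_force: 19.9
time: 74.45
tcp_pos: [0.5113, 0.1235, 0.1334]
tcp_rot: [0.0, 0.999, 0.044, -0.0]
ft_force: [0.4, 0.0, -3.8]
opening: 0.0422
finger_force: 8.0
time: 75.7
tcp_pos: [0.5121, 0.1237, 0.2781]
tcp_rot: [-0.0, 0.999, 0.044, 0.002]
ft_force: [-1.7, 0.2, -0.6]
opening: 0.0512
finger_force: 0.0
time: 76.58
tcp_pos: [0.5113, -0.1252, 0.2757]
tcp_rot: [-0.0, 0.999, 0.045, -0.0]
ft_force: [0.2, 0.4, 0.3]
opening: 0.0744
finger_force: 0.0
[(199.0, 259.2, 227, [17, 19]), (221.7, 255.1, 229, [17, 19]), (245.0, 251.0, 218, [17, 20]), (267.5, 247.0, 216, [16, 19])]
[[ 0.1043  0.1054  0.042 ]
 [ 0.1049  0.0357  0.042 ]
 [ 0.1053 -0.0362  0.042 ]
 [ 0.1057 -0.1058  0.042 ]]
```

All four labels are at x≈0.105 and y = 0.105, 0.036, −0.036 and −0.106: bottles are in place. Next I go to the post and locate it by code.

```bash
python3 -m creep '{"fingers":[0.8,0.8,0.8,0.8,0.8,0.8,0.8,0.8,0.8,0.8],"delta_pos":[[0,0.08,0],[0,0.16,0],[0,0.24,0],[0,0.32,0],[0,0.4,0],[0,0.48,0],[0,0.56,0],[0,0.64,0],[0,0.7285,0],[0,0.7285,0]],"roll":[0.085,0.17,0.255,0.34,0.425,0.51,0.595,0.68,0.75,0.75]}'
python3 -m creep '{"fingers":[0.5,0.5,0.5,0.5,0.5,0.5,0.5,0.5,0.5,0.5],"delta_pos":[[0,0,0],[0.05,0,0],[0.1,0,0],[0.2,0,0],[0.25,0.1,0],[0.3,0.2,0],[0.3,0.2,0],[0.3,0.2,0],[0.3,0.2,0],[0.3,0.2,0]],"roll":[0.085,0.17,0.255,0.34,0.425,0.51,0.595,0.68,0.748,0.748]}'
python3 - <<'E'
from lab import *
v=np.load('pose.npy')
for fn in('t2','t16'):
  im=cv2.imread('pics/'+fn+'.png')[195:225,210:245]; m=(im.max(2)<45).astype(np.uint8)
  n,l,st,ce=cv2.connectedComponentsWithStats(m); i=1+st[1:,4].argmax(); ys,xs=np.where(l==i); 
  tip=(xs[ys<=ys.min()+3].mean()+210,ys.min()+195+2.5); print(fn,st[i],tip,p2w(np.load('pics/'+fn+'.npz'),[tip],.202))
c=snap('side','s17.png'); im=c['frame'][220:320,220:330]; m=(im.max(2)<50).astype(np.uint8); n,l,st,ce=cv2.connectedComponentsWithStats(m); print([(s+[220,220,0,0,0]).tolist() for s in st[1:] if s[4]>30])
print('post pred in side',w2p(c,[[.627,.239,.202],[.627,.239,.14]]))
E
```

```text
time: 77.92
tcp_pos: [0.5111, 0.0572, 0.2762]
tcp_rot: [0.0, 0.675, 0.738, 0.0]
ft_force: [-0.1, -0.4, 0.4]
opening: 0.0747
finger_force: 0.0
time: 79.18
tcp_pos: [0.5863, 0.1053, 0.2761]
tcp_rot: [-0.0, -0.04, 0.999, -0.0]
ft_force: [-1.1, 0.4, 0.1]
opening: 0.0461
finger_force: 0.0
t2 [ 9  9 15 16 94] (np.float64(222.2173913043478), np.float64(206.5)) [[0.61976495 0.24090552 0.202     ]]
t16 [ 9  9 16 16 99] (np.float64(222.2173913043478), np.float64(206.5)) [[0.61976495 0.24090552 0.202     ]]
[[263, 283, 10, 37, 150]]
post pred in side [[264.07130149 280.70880246]
 [266.1775352  295.05112805]]
```

```bash
python3 -m creep '{"fingers":[0.6,0.6,0.6,0.6,0.6,0.6],"delta_pos":[[0.139,0.2,0],[0.139,0.4,0],[0.139,0.543,0],[0.139,0.543,0],[0.139,0.543,0],[0.139,0.543,0]],"roll":[0,0,0,0,0,0]}' 15
python3 -m creep '{"fingers":[0.6,0.6,0.6,0.6,0.6,0,0,0,0,0],"delta_pos":[[0,0,-0.15],[0,0,-0.3],[0,0,-0.368],[0,0,-0.368],[0,0,-0.368],[0,0,-0.368],[0,0,-0.368],[0,0,-0.368],[0,0,-0.368],[0,0,-0.368]],"roll":[0,0,0,0,0,0,0,0,0,0]}' 15
```

```text
time: 79.97
tcp_pos: [0.6212, 0.2403, 0.2763]
tcp_rot: [0.0, -0.04, 0.999, -0.0]
ft_force: [-0.5, 0.6, 0.2]
opening: 0.0556
finger_force: 0.0
time: 81.22
tcp_pos: [0.6211, 0.2415, 0.1842]
tcp_rot: [0.0, -0.042, 0.999, -0.0]
ft_force: [-0.7, 0.1, 1.5]
opening: 0.0173
finger_force: 15.0
```

```bash
python3 - <<'E'
import numpy as np
b=.085-1.571*(lambda t:t-np.sin(2*np.pi*t)/(2*np.pi)*.6)(np.arange(37)/36)
for j in range(3):
    q=b[12*j:12*j+13]; print([[round(.5*(np.cos(a)-np.cos(q[0])),3),round(.5*(np.sin(a)-np.sin(q[0])),3),0] for a in q[1:]]); print([round((a-q[0])/np.radians(120),3) for a in q[1:]])
E
```

```text
[[np.float64(0.001), np.float64(-0.009), 0], [np.float64(0.001), np.float64(-0.018), 0], [np.float64(0.002), np.float64(-0.028), 0], [np.float64(0.002), np.float64(-0.039), 0], [np.float64(0.002), np.float64(-0.052), 0], [np.float64(0.001), np.float64(-0.066), 0], [np.float64(0.0), np.float64(-0.082), 0], [np.float64(-0.002), np.float64(-0.101), 0], [np.float64(-0.004), np.float64(-0.121), 0], [np.float64(-0.009), np.float64(-0.144), 0], [np.float64(-0.014), np.float64(-0.168), 0], [np.float64(-0.022), np.float64(-0.194), 0]]
[np.float64(-0.008), np.float64(-0.017), np.float64(-0.027), np.float64(-0.037), np.float64(-0.049), np.float64(-0.063), np.float64(-0.079), np.float64(-0.096), np.float64(-0.116), np.float64(-0.138), np.float64(-0.162), np.float64(-0.188)]
[[np.float64(-0.01), np.float64(-0.028), 0], [np.float64(-0.022), np.float64(-0.056), 0], [np.float64(-0.036), np.float64(-0.085), 0], [np.float64(-0.053), np.float64(-0.114), 0], [np.float64(-0.073), np.float64(-0.143), 0], [np.float64(-0.094), np.float64(-0.17), 0], [np.float64(-0.117), np.float64(-0.196), 0], [np.float64(-
[... 525 characters left out ...]
64(-0.022), 0], [np.float64(-0.069), np.float64(-0.03), 0], [np.float64(-0.089), np.float64(-0.036), 0], [np.float64(-0.107), np.float64(-0.041), 0], [np.float64(-0.123), np.float64(-0.044), 0], [np.float64(-0.137), np.float64(-0.047), 0], [np.float64(-0.149), np.float64(-0.05), 0], [np.float64(-0.16), np.float64(-0.051), 0], [np.float64(-0.17), np.float64(-0.053), 0], [np.float64(-0.179), np.float64(-0.054), 0], [np.float64(-0.188), np.float64(-0.054), 0]]
[np.float64(-0.026), np.float64(-0.05), np.float64(-0.072), np.float64(-0.092), np.float64(-0.109), np.float64(-0.125), np.float64(-0.139), np.float64(-0.151), np.float64(-0.161), np.float64(-0.171), np.float64(-0.18), np.float64(-0.188)]
```

```bash
python3 -m creep '{"fingers":[0,0,0,0,0,0,0,0,0,0,0,0],"delta_pos":[[0.001,-0.009,0],[0.001,-0.018,0],[0.002,-0.028,0],[0.002,-0.039,0],[0.002,-0.052,0],[0.001,-0.066,0],[0,-0.082,0],[-0.002,-0.101,0],[-0.004,-0.121,0],[-0.009,-0.144,0],[-0.014,-0.168,0],[-0.022,-0.194,0]],"roll":[-0.008,-0.017,-0.027,-0.037,-0.049,-0.063,-0.079,-0.096,-0.116,-0.138,-0.162,-0.188]}' 15
python3 -m creep '{"fingers":[0,0,0,0,0,0,0,0,0,0,0,0],"delta_pos":[[-0.01,-0.028,0],[-0.022,-0.056,0],[-0.036,-0.085,0],[-0.053,-0.114,0],[-0.073,-0.143,0],[-0.094,-0.17,0],[-0.117,-0.196,0],[-0.142,-0.22,0],[-0.168,-0.242,0],[-0.194,-0.261,0],[-0.22,-0.278,0],[-0.246,-0.292,0]],"roll":[-0.028,-0.058,-0.089,-0.121,-0.154,-0.187,-0.22,-0.253,-0.285,-0.316,-0.346,-0.374]}'
python3 -m creep '{"fingers":[0,0,0,0,0,0,0,0,0,0,0,0],"delta_pos":[[-0.025,-0.012,0],[-0.048,-0.022,0],[-0.069,-0.03,0],[-0.089,-0.036,0],[-0.107,-0.041,0],[-0.123,-0.044,0],[-0.137,-0.047,0],[-0.149,-0.05,0],[-0.16,-0.051,0],[-0.17,-0.053,0],[-0.17,-0.053,0],[-0.17,-0.053,0]],"roll":[-0.026,-0.05,-0.072,-0.092,-0.109,-0.125,-0.139,-0.151,-0.161,-0.171,-0.18,-0.188]}'
```

```text
time: 82.72
tcp_pos: [0.6151, 0.1931, 0.1842]
tcp_rot: [-0.0, 0.156, 0.988, 0.0]
ft_force: [-4.4, 5.6, 5.3]
opening: 0.0176
finger_force: 15.0
time: 84.22
tcp_pos: [0.5526, 0.1212, 0.184]
tcp_rot: [-0.002, 0.521, 0.853, 0.0]
ft_force: [-8.9, 15.3, 5.4]
opening: 0.0175
finger_force: 15.0
time: 85.72
tcp_pos: [0.5113, 0.1079, 0.184]
tcp_rot: [-0.001, 0.678, 0.735, 0.001]
ft_force: [-1.8, 14.0, 0.4]
opening: 0.0177
finger_force: 15.0
```

```bash
python3 -m creep '{"fingers":[0.3,0.5,0.5,0.5,0.5,0.5,0.5,0.5],"delta_pos":[[0,0.008,0],[0,0.008,0],[0,0.008,0],[0,0.008,0],[0,0,0.1],[0,0,0.25],[0,0,0.4],[0,0,0.4]],"roll":[0,0,0,0,0,0,0,0]}'
python3 -m creep '{"fingers":[0.5,0.5,0.5,0.5,0.5,0.5,0.5],"delta_pos":[[-0.2,-0.2,0],[-0.3,-0.4,0],[-0.3,-0.6,0],[-0.3,-0.8,0],[-0.3,-1,0],[-0.3,-1,0],[-0.3,-1,0]],"roll":[0,0,0,0,0,0,0]}'
python3 - <<'E'
from lab import *
c=snap('top','t18.png'); snap('side','s18.png')
im=cv2.imread('pics/t18.png')[215:265,255:300]; m=(im.max(2)<45).astype(np.uint8); n,l,st,ce=cv2.connectedComponentsWithStats(m); i=1+st[1:,4].argmax(); ys,xs=np.where(l==i)
tip=(xs[ys<=ys.min()+3].mean()+255,ys.min()+215+2.5); p=p2w(c,[tip],.202)[0]; print('post',tip,p)
im=cv2.imread('pics/top0.png')[215:265,255:300]; m=(im.max(2)<45).astype(np.uint8); n,l,st,ce=cv2.connectedComponentsWithStats(m); i=1+st[1:,4].argmax(); ys,xs=np.where(l==i); print('post start',xs[ys<=ys.min()+3].mean()+255,ys.min()+217.5)
L=[l for l in labels('t18') if l[1]>180]; print([(l[0].item(),l[1].item(),l[2],l[3]) for l in L])
for a in (.085,.1026): print(todeck(c,np.array([.501,.229,a]),np.array([l[:2] for l in L if l[0]<290],float)))
E
```

```text
time: 86.72
tcp_pos: [0.5126, 0.1067, 0.2867]
tcp_rot: [0.002, 0.677, 0.736, 0.002]
ft_force: [-0.9, -0.2, -0.2]
opening: 0.0467
finger_force: 0.0
time: 87.6
tcp_pos: [0.4362, -0.1429, 0.2834]
tcp_rot: [-0.001, 0.677, 0.736, -0.0]
ft_force: [0.1, -0.8, 0.9]
opening: 0.0465
finger_force: 0.0
post (np.float64(270.1111111111111), np.float64(238.5)) [0.5104744 0.106066  0.202    ]
post start 270.05 238.5
[(224.5, 220.3, 233, [22, 18]), (227.3, 241.7, 222, [21, 19]), (230.2, 263.9, 218, [21, 18]), (233.3, 286.2, 214, [21, 17])]
[[ 0.1059  0.0959  0.042 ]
 [ 0.1053  0.0274  0.042 ]
 [ 0.1046 -0.0424  0.042 ]
 [ 0.1046 -0.1113  0.042 ]]
[[ 0.1079  0.0959  0.042 ]
 [ 0.1059  0.0276  0.042 ]
 [ 0.1037 -0.0421  0.042 ]
 [ 0.1023 -0.1109  0.042 ]]
```

The rack is back at its first stop, post where it started, and all four bottles are at the ledge. The robot is clear, so I hand in.

```bash
python3 -m creep '{"fingers":[0.5,0.5,0.5],"delta_pos":[[0,0,0],[0,0,0],[0,0,0]],"roll":[0,0,0]}' | head -1; python3 -c "
from plant import sign_off; print(sign_off())"
```

```text
time: 88.08
the job is handed in; nothing more can be done
None
```

The job is handed in at about 88 s. All four bottles lie cap-down at the ledge and the rack is back at its first stop by camera check; partway through I re-laid bottle2, which had turned crosswise on the slope. No verdict was returned, and I didn't re-check the bystanders at the end.

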